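Empty the grinding-ball tub by rocking it

TASK

Empty the five steel balls from the heavy tub into the blue tray: take off the grey lid, then the orange insert, and lay both on the white board, right way up and each flat on the board itself. Then hold the tub by its back tab and rock it forward on its front bottom edge, never lifting that edge off the block, until all the balls have rolled into the tray; let the tub back down under control so that it stands flat on its block again. Do not drop anything, and leave the other things on the desk where they are.

Things in the scene. Friction and masses are not known exactly. Their poses are not given: they have to be found in the camera images.
- stand: Fixed plywood tipping block with a black rubber top, 150 (x) x 170 (y) x 70 mm high. Origin: centre of its underside, on the desk. Its -x axis points in the pouring direction, roughly towards the robot.
- tray: Fixed open blue catch tray in front of the block, 210 (x) x 200 (y) x 40 mm high, walls 4 mm, inner floor 8 mm up. Origin: centre of its underside.
- cutting_board: Fixed white board lying on the desk, 258 (its x) x 395 (its y) x 12 mm; its long side runs roughly away from the robot (its +y points roughly along world -x). Origin: centre of its underside, so the top is 12 mm above it. There is room on it for lid and insert one behind the other, each about 90 mm from its centre along y.
- tub: Heavy loose steel tub, 2.2 to 3 kg with balls, on the block. Origin: centre of the underside of its base (110 (x) x 130 (y) x 14 mm). Walls 4 mm, rising to 100 mm above the underside. At the front (-x) the floor runs into an open chute 100 mm long that rises at 27 degrees: tilting the tub about 40 degrees forward rolls the balls out. Let go at such a tilt it falls back onto its base.
- tub_grip (a point): Centre of the gripping tab on the middle of the tub's back wall: a plate 100 mm wide (y), 10 mm thick with rubber faces, its top leaning 10 degrees back (+x). Top 18 mm above this point, back wall's top 25 mm below. The point lies 116 mm behind and 125 mm above the front bottom edge. Pinch it from above, one finger inside the tub, one behind; the tool then leans with the tub as it rocks.
- tub_edge (a point): Middle of the tub's front bottom edge, the line (along the tub's y) on which it rocks; it stands on the rubber about 8 mm behind the block's front edge. Must stay on the block.
- lid: Grey lid, 104 (x) x 136 (y) mm, lying loose on the tub, about 0.25 kg. Origin: centre of the underside of its 8 mm deep locating step; the plate's top is 14 mm above the origin.
- lid_grip (a point): Centre of the lid's round black knob, 32 mm in diameter where it is gripped, 33 mm above the lid's underside; knob top 11 mm above this point, plate 19 mm below.
- insert: Orange insert in the tub under the lid, 0.18 kg: a bridge 92 (x) x 114 (y) mm on a front and a back leg that stand on the tub's floor, 14 mm above the tub's underside; the front leg dams the chute, the balls lie beneath. 4 mm play to each side wall. Origin: centre of its underside. Lift it straight up 95 mm or more to clear the tub's sides (the tab's top is 142 mm above the tub's underside).
- insert_grip (a point): Grip point of the insert's upright rib: 50 mm long (x), 12 mm thick (y), 64 mm above the insert's underside; rib top 12 mm above this point, bridge surface 15 mm below. Inside width of the tub there: 122 mm.
- ball_0_center (a point): Centre of a steel ball, 26 mm in diameter, 70 g.
- ball_1_center (a point): Centre of a steel ball, the same.
- ball_2_center (a point): Centre of a steel ball, the same.
- ball_3_center (a point): Centre of a steel ball, the same.
- ball_4_center (a point): Centre of a steel ball, the same.
- jar_left: Bystander: white screw-lid jar, 74 x 74 x 87 mm. Origin: centre of its underside.
- jar_back: Bystander: white screw-lid jar, 74 x 74 x 87 mm. Origin: centre of its underside.
- marker: Bystander: marker pen lying on the desk, 121 mm long. Origin: centre of its underside.
- tall_carton: Bystander: upright carton, 68 x 69 x 170 mm. Origin: centre of its underside.

How it is judged:
By the outcome, as a careful person would: the job done as asked, in the order asked, and still so for the second after the job is handed in, with the robot touching nothing.
It also fails if it takes over 72 s, if anything falls off the work surface, if the arm or the gripper's body presses on something with over 40 N, if the wrist force passes 120 N, or if a joint passes its speed limit or range.

ROBOT

A 7-joint arm with a two-finger parallel gripper is mounted at the origin on a cart in front of the work surface, level with it; the furniture and walls round the work are solid. World frame = base frame: x ahead of the robot, y to its left, z up, the work surface at z = 0. Lengths are in m, angles in rad, forces in N, time in s.
With the tool pointing down it reaches from about 0.425 to 0.875 m from the base axis. Payload 4.7 kg.
Tool frame: the origin (TCP) lies between the finger pads; the fingertips stand 8 mm ahead of it and the grasp point (between the pads) lies 11 mm behind it; z points along the fingers, y is the direction in which the jaws open and shut (so a half turn about z gives the same grasp; the last joint's range is limited). The gripper opens to 87 mm and grips with 3 to 60 N. Pads are 19 mm wide; open, the fingers measure 117 mm over their backs; the gripper's body (75 mm by 190 mm) begins 51 mm behind the grasp point.
Start: joints at [1.301, 0.321, -0.07, 1.45, 0.023, 1.371, -0.057], TCP at [0.182, -0.624, 0.192] pointing down, gripper open.
Joint ranges: [-2.86, 2.86], [-0.3, 2.09], [-1.38, 1.24], [0.06, 2.45], [-1.56, 4.7], [0.09, 2.05], [-2.69, 2.69]. Speed limits (rad/s): [2.57, 2.57, 3.14, 3.14, 3.14, 3.14, 3.14].

INTERFACE

Orientations are given as a rotation vector (axis times angle).
In Python, from bench import ctrl, optics, ticket gives the robot as it stands.
- The arm moves only by the tool play_rows, never from a script. Its argument "motion" is a list of rows, each a list of 5 numbers: the closure, from 0 (fully open) to 1 (shut), then the shift along the tool's x, y, z in cm, then the turn about the tool's z in rad. In form: [[jaw, tx, ty, tz, spin], ...]. A call has 1 to 20 rows; each row shifts and turns the commanded pose from where the row before left it, along the tool's axes as they then stand; what a row does not reach is not made up. A row lasts 1/8 s, in which the tool goes at most 62.5 mm and 10.7 degrees, less where a joint would pass 70% of its speed; a pose out of reach is approached as far as the arm can. A call is refused whole if a number of a shift passes 6.25 or a number of a turn 0.188, either way. A call with a gripper value outside its range is refused whole. The fingers move at their own pace and stop on an object; "force" is the grip in N (left out, the last holds). Time passes only in rows, so rows that do not move let the fingers close. It gives the time, the measured TCP pose, the force and the opening at its end, in the units of the state.
- ctrl.get_state(): the state, without advancing time (a new reading comes with each control period).
- optics.get_image(name): name is "side" or "top" or "wrist"; returns the picture (420x560x3 uint8, red, green, blue); there is no depth.
- optics.calibration(name): a dict with "K" (3x3 intrinsics, pixels), "pose" (4x4, takes a point from camera to world coordinates); the wrist camera has in their place "hand_eye" (4x4, takes a point from camera to tool coordinates, whose origin is the TCP and whose axes are the flange's). Camera axes: x right, y down, z forward; pixel columns grow to the right and rows downward; lengths in m; the calibration is good to about 2 mm. A picture is of the moment at which its call begins: read the wrist's pose just before it. calibration takes no time and is no camera call.
- ticket.close_job(): hands the job in, once; it reports no verdict.
The state is a dict: "time": time; "joint_positions": joint angles; "qd": joint speeds; "joint_torque": joint torques, N m; "position": TCP position; "tool_rot": TCP orientation; "ft_force": force on the tool from outside, world axes, zero at the start; "torque": the same for the moment, N m; "grip_width": opening from 0.0 (shut) to 1.0 (fully open).
Only numpy, scipy, OpenCV 4.12 (cv2) and the standard library are available. Lean on these libraries where they do the work, as an engineer would, in place of code of your own. Each camera call takes 0.05 s, during which the arm holds its last target.

## Working session

There is one attempt and no reset: what is moved stays moved. The work goes in short steps, Python scripts to look and compute and a tool call to move; the robot and the scene stay as the last step left them, time stands still between calls to the robot, and variables do not carry over. Pictures are saved under pics/ and viewed, and the job is handed in when it is done.

Besides the shell and the picture viewer there is one more tool, called after "Request:" as a command line: name --pt "numbers of a row" for each row, then --argument value for the rest. play_rows: Moves the arm, as the interface text tells. Its arguments: {"type":"object","properties":{"motion":{"type":"array"},"force":{"type":"number"}},"required":["motion"]}

```bash
mkdir -p pics; ls
python3 - <<'E'
from bench import ctrl, optics
import cv2,numpy as np
np.set_printoptions(precision=4,suppress=True)
print(ctrl.get_state())
for n in ["side","top","wrist"]:
    c=optics.calibration(n); print(n,c)
    cv2.imwrite(f"pics/{n}0.png",optics.get_image(n)[:,:,::-1])
E
```

```text
pics
{'time': 0.0, 'joint_positions': array([ 1.3011,  0.3218, -0.07  ,  1.4517,  0.0226,  1.3708, -0.0569]), 'qd': array([ 0.0001, -0.0005,  0.0012, -0.0011, -0.0003, -0.0011,  0.0018]), 'joint_torque': array([  0.0001, -49.1294,  -0.4037, -31.2528,  -0.0638,   0.0438,
         0.0002]), 'position': array([ 0.1817, -0.6234,  0.1911]), 'tool_rot': array([-3.1082, -0.444 ,  0.0006]), 'ft_force': array([-0.5463,  0.2788,  0.0816]), 'torque': array([ 0.0209,  0.0239, -0.0446]), 'grip_width': 1.003237698629613}
side {'K': array([[531.2385,   0.    , 276.1449],
       [  0.    , 531.2385, 202.6768],
       [  0.    ,   0.    ,   1.    ]]), 'pose': array([[ 0.7012, -0.5308,  0.476 , -0.2224],
       [-0.7127, -0.5052,  0.4866, -0.7703],
       [-0.0178, -0.6805, -0.7325,  1.3713],
       [ 0.    ,  0.    ,  0.    ,  1.    ]])}
top {'K': array([[395.0241,   0.    , 277.3739],
       [  0.    , 395.0241, 213.1169],
       [  0.    ,   0.    ,   1.    ]]), 'pose': array([[ 0.0134, -0.9849,  0.1728,  0.3774],
       [-0.9999, -0.0137, -0.0004,  0.0656],
       [ 0.0027, -0.1728, -0.985 ,  1.1859],
       [ 0.    ,  0.    ,  0.    ,  1.    ]])}
wrist {'K': array([[368.0953,   0.    , 276.886 ],
       [  0.    , 368.0953, 203.5581],
       [  0.    ,   0.    ,   1.    ]]), 'hand_eye': array([[ 0.0005, -0.9637, -0.2671,  0.0741],
       [ 1.    ,  0.0003,  0.0008,  0.0004],
       [-0.0007, -0.2671,  0.9637, -0.1928],
       [ 0.    ,  0.    ,  0.    ,  1.    ]])}
```

View pics/side0.png

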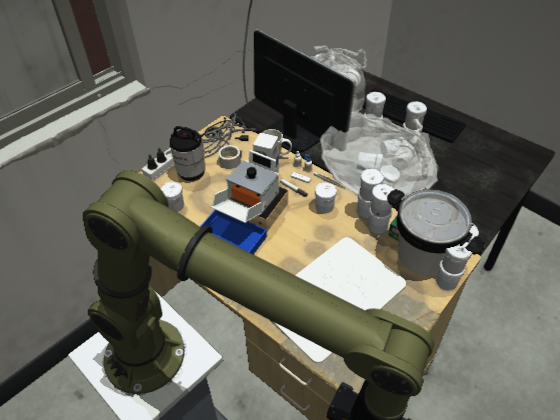

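View pics/top0.png

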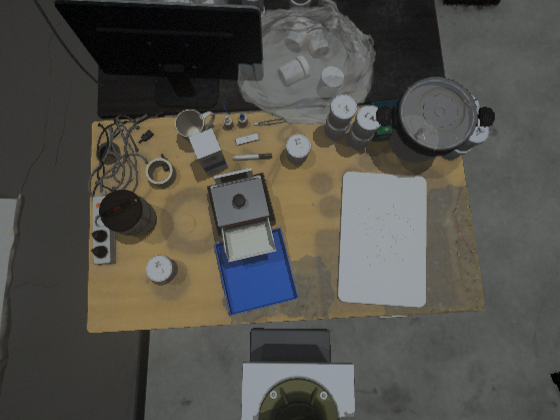

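View pics/wrist0.png

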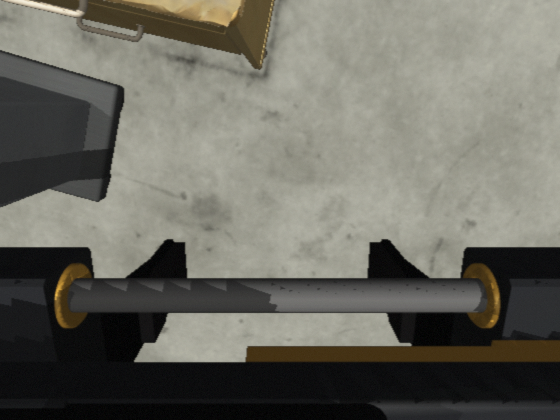

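```bash
cat > h.py <<'E'
from bench import ctrl, optics
import cv2,numpy as np
from scipy.spatial.transform import Rotation as R
np.set_printoptions(precision=4,suppress=True)
def T_tool(s=None):
    s=s or ctrl.get_state(); T=np.eye(4); T[:3,:3]=R.from_rotvec(s["tool_rot"]).as_matrix(); T[:3,3]=s["position"]; return T
def cam(n,Tt=None):
    c=optics.calibration(n)
    return np.array(c["K"]), (np.array(c["pose"]) if n!="wrist" else (T_tool() if Tt is None else Tt)@np.array(c["hand_eye"]))
def proj(n,P,Tt=None):
    K,T=cam(n,Tt); P=np.atleast_2d(P); q=(P-T[:3,3])@T[:3,:3]; u=q@K.T; return u[:,:2]/u[:,2:]
def ray(n,uv,Tt=None):
    K,T=cam(n,Tt); d=T[:3,:3]@np.linalg.solve(K,[uv[0],uv[1],1]); return T[:3,3],d/np.linalg.norm(d)
def atz(n,uv,z,Tt=None):
    o,d=ray(n,uv,Tt); return o+d*(z-o[2])/d[2]
def tri(obs,Tt=None):
    A=np.zeros((3,3));b=np.zeros(3)
    for n,uv in obs:
        o,d=ray(n,uv,Tt);M=np.eye(3)-np.outer(d,d);A+=M;b+=M@o
    return np.linalg.solve(A,b)
def snap(n,name,crop=None,s=1):
    T=T_tool(); im=optics.get_image(n)[:,:,::-1]; cv2.imwrite(f"pics/{name}_full.png",im)
    save(im,name,crop,s); return T
def save(im,name,crop=None,s=1):
    if crop: x0,y0,x1,y1=crop; im=im[y0:y1,x0:x1]
    cv2.imwrite(f"pics/{name}.png",cv2.resize(im,None,fx=s,fy=s,interpolation=cv2.INTER_CUBIC))
E
python3 - <<'E'
from h import *
print(proj("top",[[0.18,-.62,.19],[0,0,0],[0,0,.3]]))
for n,c,s in [("top",(195,160,315,320),4),("side",(190,130,310,270),4)]:
    save(cv2.imread(f"pics/{n}0.png"),n+"0c",(c[0],c[1],c[2],c[1]+ (c[3]-c[1])),min(s,590/(c[3]-c[1])))
E
```

```text
[[561.0676 369.8974]
 [297.8787 419.9571]
 [305.784  470.2991]]
```

View pics/top0c.png

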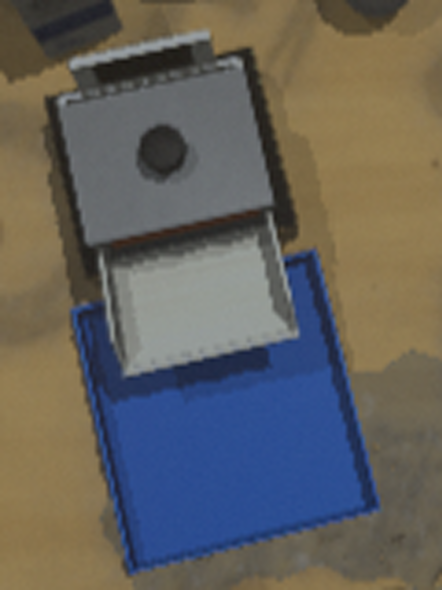

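View pics/side0c.png

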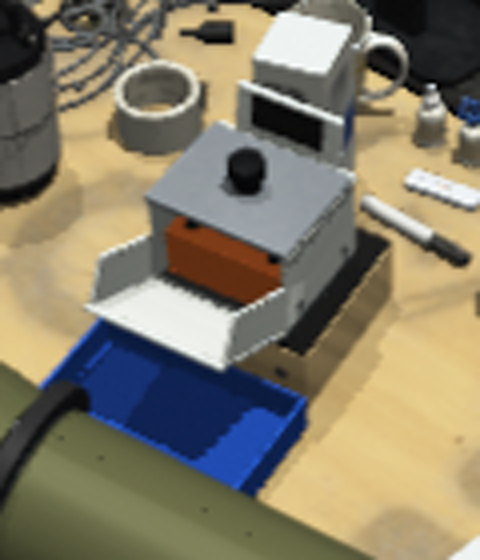

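Run:
```python
from h import *
s=590/160
f=lambda u,v:(195+u/s,160+v/s)
print("knob",tri([("top",f(163,148)),("side",(251.25,172.3))]), atz("top",f(163,148),.2))
C=[atz("top",f(*p),.176) for p in [(64,99),(240,70),(273,207),(91,246)]]
C=np.array(C);print(C, C.mean(0))
def yaw(d): return np.degrees(np.arctan2(d[1],d[0]))
print(yaw(C[0]-C[3]),yaw(C[1]-C[2]),yaw(C[0]-C[1])-90,yaw(C[3]-C[2])-90,[np.linalg.norm(C[i]-C[(i+1)%4]) for i in range(4)])
Ct=np.array([atz("top",f(*p),.04) for p in [(74,309),(318,252),(378,507),(131,572)]]);print(Ct,Ct.mean(0))
print(yaw(Ct[0]-Ct[3]),yaw(Ct[1]-Ct[2]),yaw(Ct[0]-Ct[1])-90,yaw(Ct[3]-Ct[2])-90,[np.linalg.norm(Ct[i]-Ct[(i+1)%4]) for i in range(4)])
# tab top z .212
print("tab", [atz("top",f(*p),.212) for p in [(72,62),(210,35)]])
B=np.array([atz("top",p,.012) for p in [(342,173),(427,178),(425,306),(338,302)]]);print(B,B.mean(0))
im=cv2.imread("pics/top0.png"); save(im,"topb",(325,160,445,320),3.6)
```

```text
knob [0.5839 0.1639 0.192 ] [0.5826 0.1629 0.2   ]
[[0.6222 0.2368 0.176 ]
 [0.6452 0.112  0.176 ]
 [0.5463 0.0867 0.176 ]
 [0.5169 0.2135 0.176 ]] [0.5827 0.1622 0.176 ]
12.47495579516113 14.33295118902003 10.464579519704927 13.063480767708867 [np.float64(0.12692147277328142), np.float64(0.10209973460146021), np.float64(0.13016054173477384), np.float64(0.10783546935557475)]
[[0.4854 0.2449 0.04  ]
 [0.5334 0.0532 0.04  ]
 [0.336  0.0047 0.04  ]
 [0.2849 0.1932 0.04  ]] [0.4099 0.124  0.04  ]
14.457894996809326 13.813492095474786 14.041206495785886 15.17322991249938 [np.float64(0.1975277455255066), np.float64(0.20321480350172036), np.float64(0.19525224002456182), np.float64(0.20707612686345617)]
tab [array([0.6397, 0.2263, 0.212 ]), array([0.6604, 0.1316, 0.212 ])]
[[ 0.7112 -0.1318  0.012 ]
 [ 0.6991 -0.3924  0.012 ]
 [ 0.3158 -0.3667  0.012 ]
 [ 0.3238 -0.1144  0.012 ]] [ 0.5125 -0.2513  0.012 ]
```

View pics/topb.png

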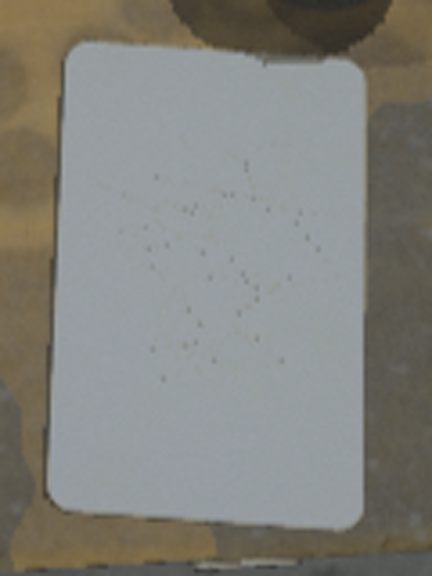

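```bash
cat >> h.py <<'E'
def go(P,yaw=None,from_=None):
    """print tool-frame delta cm (translation applied BEFORE spin) to world P, spin for tool-x yaw (deg)"""
    T=T_tool() if from_ is None else from_
    d=T[:3,:3].T@(np.array(P)-T[:3,3])*100
    y=np.arctan2(T[1,0],T[0,0]); out=[d]
    if yaw is not None:
        a=(np.radians(yaw)-y); a=(a+np.pi)%(2*np.pi)-np.pi; out.append(-a)  # tool z down
    print("tool yaw deg",np.degrees(y),"delta cm",d,"spin",out[1:], "tilt",np.degrees(np.arccos(-T[2,2])))
E
python3 - <<'E'
from h import *
T=T_tool();go((.42,-.30,.31))
T[:3,3]=[.42,-.3,.31];go((.52,.15,.31),from_=T)
E
```

```text
tool yaw deg 16.26618507346752 delta cm [ 31.9224 -24.4082 -11.8354] spin [] tilt 0.08314339417742254
tool yaw deg 16.26618507346752 delta cm [ 22.2042 -40.3976   0.0566] spin [] tilt 0.08314339417742254
```

Request:
play_rows --pt "0 0 0 -3 0" --pt "0 0 0 -4.5 0" --pt "0 0 0 -4.3 0" --pt "0 4 -3 0 0" --pt "0 4 -3 0 0" --pt "0 4 -3 0 0" --pt "0 4 -3 0 0" --pt "0 4 -3 0 0" --pt "0 4 -3 0 0" --pt "0 4 -3 0 0" --pt "0 4 -3.4 0 0" --pt "0 2.7 -4.5 0 0" --pt "0 2.7 -4.5 0 0" --pt "0 2.7 -4.5 0 0" --pt "0 2.7 -4.5 0 0" --pt "0 2.7 -4.5 0 0" --pt "0 2.7 -4.5 0 0" --pt "0 2.7 -4.5 0 0" --pt "0 2 -4.5 0 0" --pt "0 1.5 -3.5 0 0"

```text
time: 2.65
position: [0.525, 0.1441, 0.31]
tool_rot: [-3.109, -0.447, 0.0]
ft_force: [-0.3, 0.2, 0.8]
grip_width: 1.006
```

Run:
```python
from h import *
T=snap("wrist","w1"); print(T, ctrl.get_state()["time"],ctrl.get_state()["joint_positions"])
np.save("pics/w1.npy",T)
print(proj("wrist",[[.5839,.1639,.206]],T))
```

```text
[[ 0.9595  0.2817 -0.0003  0.525 ]
 [ 0.2817 -0.9595  0.0003  0.1441]
 [-0.0002 -0.0003 -1.      0.31  ]
 [ 0.      0.      0.      1.    ]] 2.7 [ 0.4398  0.1259 -0.8382  1.4934  0.0892  1.5622 -1.6737]
[[273.1479 117.3303]]
```

View pics/w1.png

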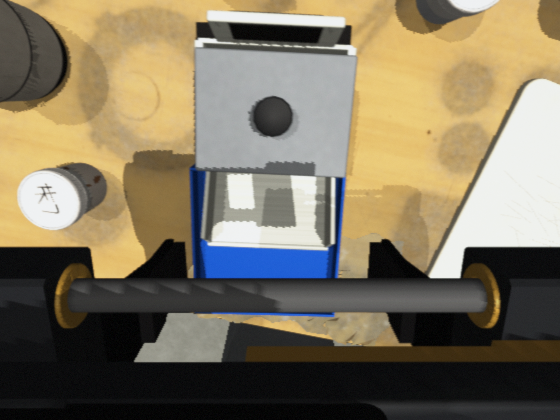

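Run:
```python
from h import *
T=np.load("pics/w1.npy")
save(cv2.imread("pics/w1_full.png"),"w1c",(180,0,375,190),3.1)
print("knob top",atz("wrist",(272.5,116.5),.206,T), tri([("wrist",(272.5,116.5)),("top",(239.2,200.1)),("side",(251.25,172.3))],T))
```

```text
knob top [0.5844 0.1646 0.206 ] [0.584  0.1642 0.1917]
```

View pics/w1c.png

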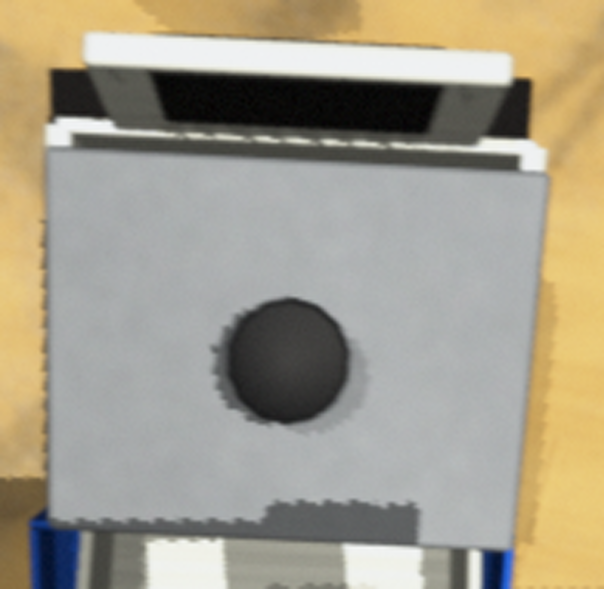

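Run:
```python
from h import *
T=np.load("pics/w1.npy")
f=lambda u,v:(180+u/3.1,v/3.1)
yaw=lambda d: np.degrees(np.arctan2(d[1],d[0]))
C=np.array([atz("wrist",f(*p),.176,T) for p in [(49,150),(548,175),(514,550),(49,524)]]);print(C,C.mean(0))
print(yaw(C[0]-C[3]),yaw(C[1]-C[2]),yaw(C[0]-C[1])-90,yaw(C[3]-C[2])-90,[np.linalg.norm(C[i]-C[(i+1)%4]) for i in range(4)])
B=np.array([atz("wrist",f(*p),.2125,T) for p in [(85,65),(512,82),(513,55),(85,33)]]);print(B,B.mean(0),yaw(B[0]-B[1])-90,yaw(B[3]-B[2])-90,[np.linalg.norm(B[i]-B[(i+1)%4]) for i in range(4)])
T[:3,3]=[.5250,.1441,.31]
go((.584,.1642,.188),13.0,from_=T)
```

```text
[[0.6179 0.2405 0.176 ]
 [0.6495 0.1111 0.176 ]
 [0.5504 0.0861 0.176 ]
 [0.5196 0.2178 0.176 ]] [0.5843 0.1639 0.176 ]
13.019552226802539 14.152932469689722 13.718714247153898 13.137468223466541 [np.float64(0.13325919752628693), np.float64(0.10217233107361735), np.float64(0.13527052384820046), np.float64(0.10080465256490373)]
[[0.6357 0.2281 0.2125]
 [0.6602 0.1319 0.2125]
 [0.6657 0.1336 0.2125]
 [0.6422 0.2297 0.2125]] [0.651  0.1808 0.2125] 14.308645814064718 13.720124904643981 [np.float64(0.09932061684858953), np.float64(0.005724135580906341), np.float64(0.09897094828315552), np.float64(0.006735472532802841)]
tool yaw deg 16.36083436672023 delta cm [ 6.2296 -0.2624 12.1989] spin [np.float64(0.05865762531344654)] tilt 0.02280001186602066
```

Request:
play_rows --pt "0 2 -0.1 0 0.024" --pt "0 2.5 -0.1 0 0.024" --pt "0 1.7 -0.06 3 0" --pt "0 0 0 4 0" --pt "0 0 0 3 0" --pt "0 0 0 1.5 0" --pt "0 0 0 0.7 0" --pt "0 0 0 0 0" --pt "1 0 0 0 0" --pt "1 0 0 0 0" --pt "1 0 0 0 0" --pt "1 0 0 0 0" --pt "1 0 0 0 0" --pt "1 0 0 0 0" --force 25

```text
time: 4.45
position: [0.5845, 0.1602, 0.1881]
tool_rot: [3.12, 0.37, -0.0]
ft_force: [-0.2, 0.1, -0.3]
grip_width: 0.404
```

Request:
play_rows --pt "1 0 0 0 0" --pt "1 0 0 0 0"

```text
time: 4.7
position: [0.5845, 0.1603, 0.1881]
tool_rot: [3.12, 0.37, -0.0]
ft_force: [-0.5, -1.1, -1.0]
grip_width: 0.17
```

Run:
```python
from h import *
T=snap("wrist","w2",(150,100,420,300),2.8); print(T[:3,3])
```

```text
[0.5845 0.1603 0.1881]
```

View pics/w2.png

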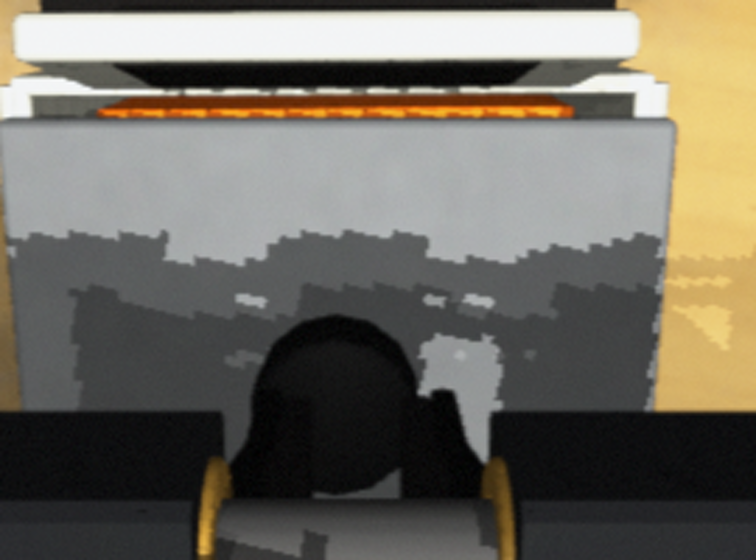

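Request:
play_rows --pt "0 0 0 0 0" --pt "0 0 0 0 0" --pt "0 0 0 0 0" --pt "0 0 0 0 0" --pt "0 0 0 0 0" --pt "0 0 0 -2 0" --pt "0 0 0 -4 0" --pt "0 -4 0 -4 0" --pt "0 -2 0 -2 0" --pt "0 0 0 0 0"

```text
time: 6.0
position: [0.5267, 0.1469, 0.3116]
tool_rot: [3.118, 0.37, 0.009]
ft_force: [0.5, 0.1, 0.1]
grip_width: 0.992
```

Run:
```python
from h import *
T=snap("wrist","w3",(180,0,375,190),3.1); print(T[:3,3]);np.save("pics/w3.npy",T)
snap("top","t3",(195,160,315,320),3.6875)
snap("side","s3",(190,130,310,270),4)
```

```text
[0.5267 0.1469 0.3116]
```

View pics/w3.png

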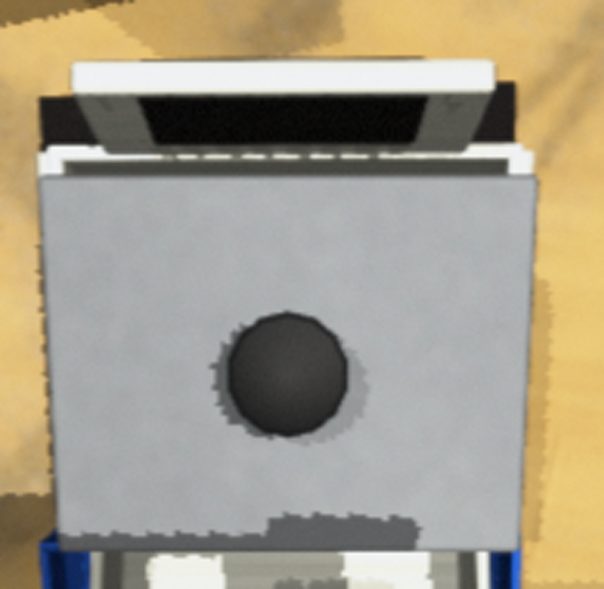

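View pics/s3.png

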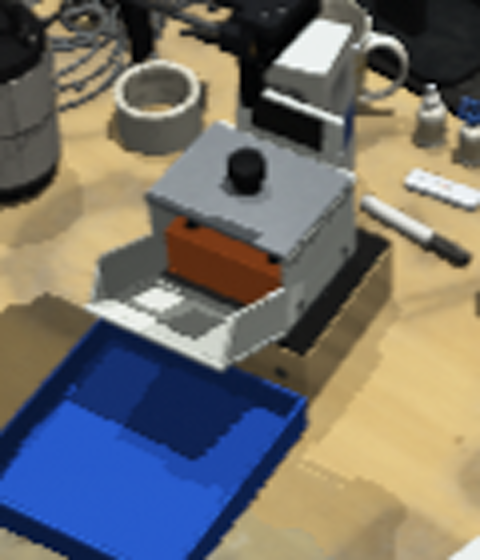

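Run:
```python
from h import *
T=np.load("pics/w3.npy")
f=lambda u,v:(180+u/3.1,v/3.1)
print(atz("wrist",f(287,374),.206,T))
C=np.array([atz("wrist",f(*p),.176,T) for p in [(39,177),(537,178),(519,550),(57,549)]]);print(C,C.mean(0))
yaw=lambda d: np.degrees(np.arctan2(d[1],d[0]))
print(yaw(C[0]-C[1])-90,yaw(C[3]-C[2])-90)
im=cv2.imread("pics/w2_full.png")[200:290,200:350].astype(float)
im=np.clip(255*(im/255)**.4,0,255).astype(np.uint8)
save(im,"w2g",None,5)
```

```text
[0.5846 0.1636 0.206 ]
[[0.618  0.2404 0.176 ]
 [0.6493 0.1099 0.176 ]
 [0.5502 0.0857 0.176 ]
 [0.5188 0.2174 0.176 ]] [0.5841 0.1634 0.176 ]
13.455445122455515 13.385977827982117
```

View pics/w2g.png

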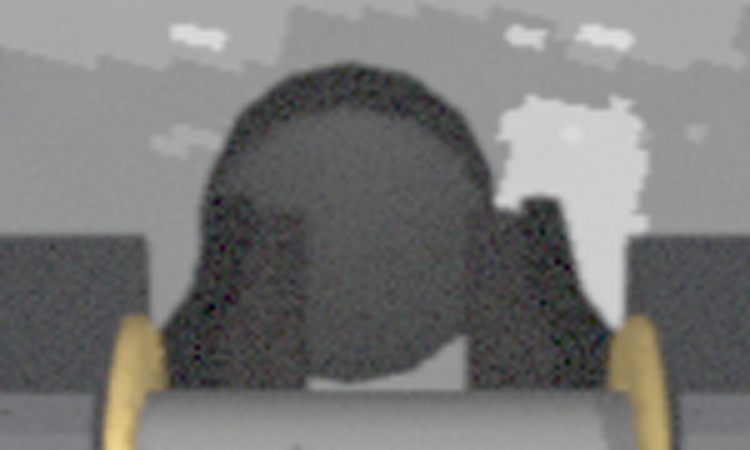

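Run:
```python
from h import *
T=T_tool()
for z in (.008,-.011,-.03):
  for y in (-.0075,.0075,-.016,.016):
    for x in (-.0095,.0095):
      p=(T@[x,y,z,1])[:3]; u=proj("wrist",p,T)[0]; print(x,y,z,u,(u-[200,200])*5)
```

```text
-0.0095 -0.0075 0.008 [263.2615 249.5538] [316.3077 247.7689]
0.0095 -0.0075 0.008 [262.9495 218.6836] [314.7477  93.4182]
-0.0095 0.0075 0.008 [288.842 249.559] [444.2101 247.7951]
0.0095 0.0075 0.008 [289.1459 218.6906] [445.7294  93.4531]
-0.0095 -0.016 0.008 [248.7648 249.5508] [243.8238 247.754 ]
0.0095 -0.016 0.008 [248.1037 218.6797] [240.5186  93.3985]
-0.0095 0.016 0.008 [303.3365 249.562 ] [516.6824 247.8099]
0.0095 0.016 0.008 [303.9893 218.6946] [519.9463  93.4729]
-0.0095 -0.0075 -0.011 [262.021  263.2734] [310.1049 316.367 ]
0.0095 -0.0075 -0.011 [261.6466 229.8281] [308.2329 149.1405]
-0.0095 0.0075 -0.011 [289.9726 263.2784] [449.8628 316.3918]
0.0095 0.0075 -0.011 [290.3351 229.8351] [451.6756 149.1755]
-0.0095 -0.016 -0.011 [246.1804 263.2706] [230.9018 316.353 ]
0.0095 -0.016 -0.011 [245.3883 229.8241] [226.9414 149.1207]
-0.0095 0.016 -0.011 [305.8104 263.2812] [529.052  316.4058]
0.0095 0.016 -0.011 [306.5905 229.8391] [532.9525 149.1954]
-0.0095 -0.0075 -0.03 [260.5269 279.7963] [302.6347 398.9817]
0.0095 -0.0075 -0.03 [260.0696 243.316 ] [300.3482 216.5802]
-0.0095 0.0075 -0.03 [291.3341 279.8008] [456.6703 399.0039]
0.0095 0.0075 -0.03 [291.7744 243.3229] [458.8722 216.6146]
-0.0095 -0.016 -0.03 [243.0679 279.7938] [215.3394 398.9691]
0.0095 -0.016 -0.03 [242.1018 243.3121] [210.5091 216.5606]
-0.0095 0.016 -0.03 [308.7898 279.8033] [543.9488 399.0165]
0.0095 0.016 -0.03 [309.7387 243.3268] [548.6934 216.6341]
```

Run:
```python
from h import *
T=np.load("pics/w3.npy").copy()
T2=T.copy(); T2[:3,3]=[.5845,.1603,.1881]; T2[:3,:3]=R.from_rotvec([3.12,.37,0]).as_matrix()
print(atz("wrist",(150,142.5),.176,T2),atz("wrist",(391,143.5),.176,T2))
print(proj("wrist",[[.618,.2404,.176],[.6493,.11,.176],[.5845,.1636,.206],[.5845,.1636,.195],[.5845,.1636,.18]],T2))
s=ctrl.get_state(); print(s["grip_width"],s["ft_force"])
```

```text
[0.6191 0.2402 0.176 ] [0.6497 0.1107 0.176 ]
[[149.3765 144.3358]
 [391.8698 144.5666]
 [269.6843 250.4931]
 [270.061  242.5491]
 [270.5144 232.9894]]
1.0025656460119972 [ 0.083  -0.4503  1.2819]
```

Run:
```python
from h import *
T=T_tool()
im=cv2.imread("pics/s3_full.png")
print([proj("side",(T@[0,y,z,1])[:3])[0] for y in(-.0435,.0435) for z in (.008,-.031)])
u=proj("side",T[:3,3])[0];print(u)
save(im,"s3g",(int(u[0])-80,int(u[1])-90,int(u[0])+80,int(u[1])+50),4)
```

```text
[array([227.7289, 153.9428]), array([226.6202, 144.101 ]), array([251.9497, 163.7698]), array([251.2666, 153.9089])]
[239.5371 156.8156]
```

View pics/s3g.png

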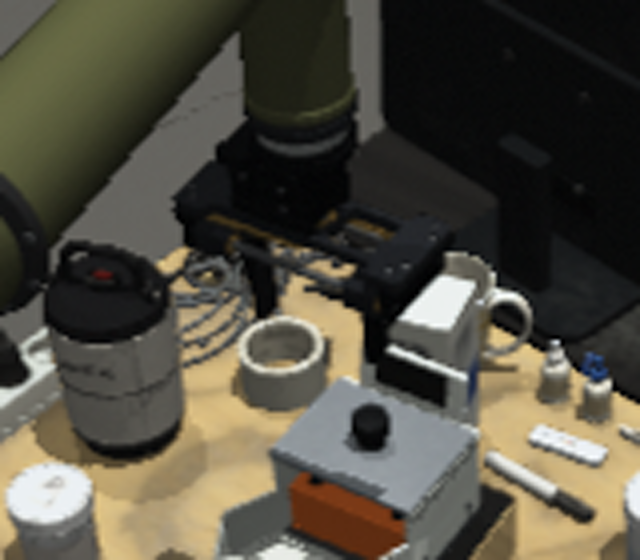

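Run:
```python
from h import *
im=cv2.imread("pics/w3_full.png")[220:370,120:440].astype(float)
im=np.clip(255*(im/255)**.5,0,255).astype(np.uint8)
save(im,"w3g",None,2.5)
go((.5845,.164,.20),13.5)
```

```text
tool yaw deg 13.491944441411201 delta cm [ 6.0671 -0.3994 10.7554] spin [np.float64(-0.00014059602046190278)] tilt 0.030518582985049215
```

View pics/w3g.png

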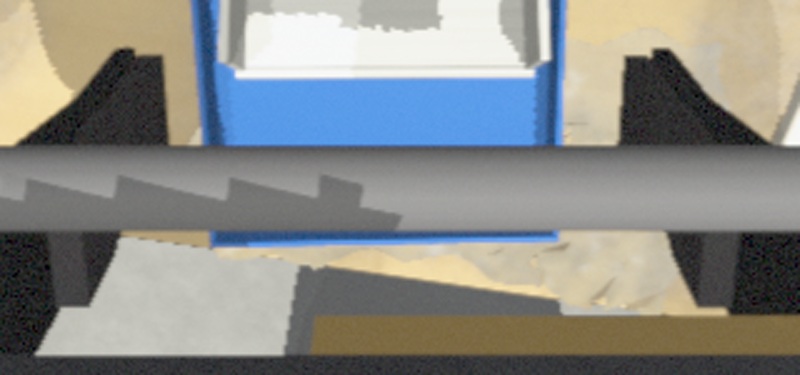

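Request:
play_rows --pt "0 2.5 -0.2 0 0" --pt "0 2.5 -0.2 2 0" --pt "0 1.07 0 4 0" --pt "0 0 0 4 0" --pt "0 0 0 3 0" --pt "0 0 0 2 0" --pt "0 0 0 0.5 0" --pt "0 0 0 0 0" --force 25

```text
time: 7.15
position: [0.5846, 0.1646, 0.1535]
tool_rot: [-3.119, -0.37, -0.001]
ft_force: [-0.3, -0.6, -0.8]
grip_width: 1.0
```

Run:
```python
from h import *
T=snap("wrist","w4",(130,100,430,320),2.6); go((.5845,.164,.149))
snap("side","s4",(190,100,310,240),4)
```

```text
tool yaw deg 13.51055644892126 delta cm [-0.0614  0.0553  0.5105] spin [] tilt 0.08913786481942657
```

View pics/w4.png

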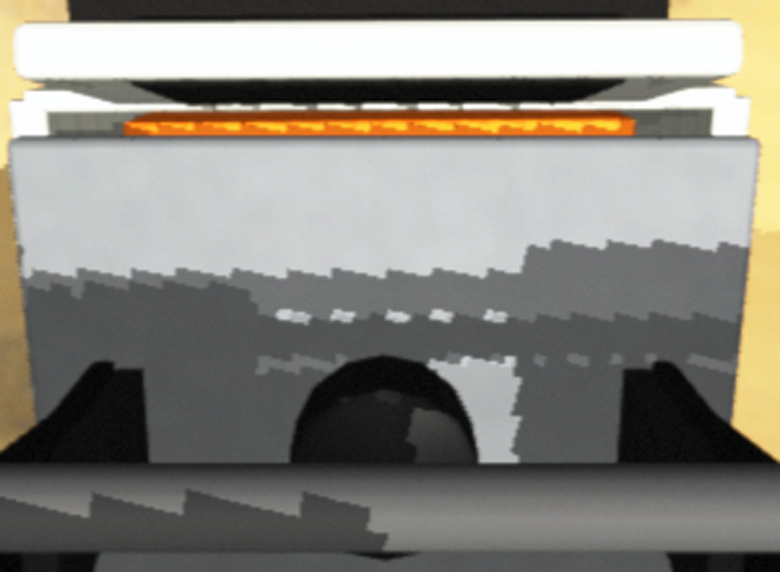

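View pics/s4.png

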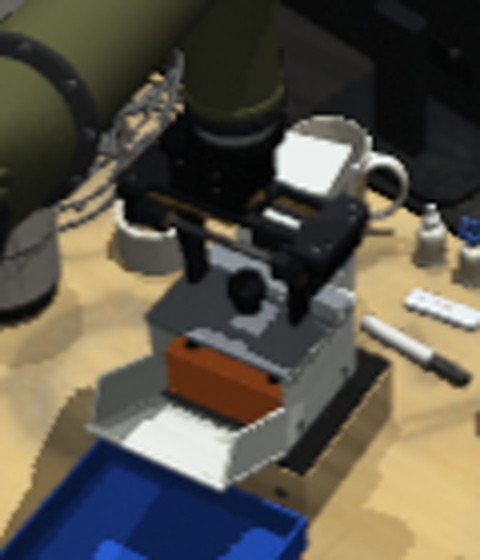

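Request:
play_rows --pt "0 0 0.05 0.3 0" --pt "1 0 0 0 0" --pt "1 0 0 0 0" --pt "1 0 0 0 0" --pt "1 0 0 0 0" --pt "1 0 0 0 0" --pt "1 0 0 0 0" --pt "1 0 0 0 0" --pt "1 0 0 0 0" --force 25

```text
time: 8.38
position: [0.5844, 0.1639, 0.1501]
tool_rot: [3.12, 0.37, 0.0]
ft_force: [-0.8, 0.0, -0.3]
grip_width: 0.348
```

Run:
```python
from h import *
for z in (0,.1,.2): print(z,[atz("top",p,z)[:2] for p in [(437,155),(400,130),(367,140)]])
T=T_tool(); T2=T.copy();T2[2,3]=.22
go((.602,-.256,.22),-3.2,from_=T2)
print(ctrl.get_state()["joint_positions"])
```

```text
0 [array([ 0.7772, -0.4323]), array([ 0.8581, -0.3197]), array([ 0.8233, -0.2142])]
0.1 [array([ 0.7435, -0.3903]), array([ 0.8176, -0.2872]), array([ 0.7857, -0.1906])]
0.2 [array([ 0.7098, -0.3484]), array([ 0.777 , -0.2547]), array([ 0.7481, -0.167 ])]
tool yaw deg 13.517070555487186 delta cm [-8.0997 41.2397  0.0002] spin [np.float64(0.29176792248144867)] tilt 0.0015557981485414796
[ 0.3476  0.3593 -0.8234  1.5976  0.2707  1.3036 -1.8508]
```

Request:
play_rows --pt "1 0 0 -0.5 0" --pt "1 0 0 -1 0" --pt "1 0 0 -1.5 0" --pt "1 0 0 -2 0" --pt "1 0 0 -2 0" --pt "1 0 0 0 0"

```text
time: 9.12
position: [0.5857, 0.1646, 0.2229]
tool_rot: [-3.119, -0.37, -0.007]
ft_force: [0.1, -0.2, -2.4]
grip_width: 0.351
```

Run:
```python
from h import *
T=snap("wrist","w5",(0,0,560,420),1); print(ctrl.get_state()["ft_force"],ctrl.get_state()["grip_width"])
go((.602,-.256,.22),-3.2)
```

```text
[ 0.7821  0.3849 -3.8023] 0.34953639321336205
tool yaw deg 13.51037997871396 delta cm [-8.1546 41.2485  0.1231] spin [np.float64(0.2916511498878984)] tilt 0.11519948290400271
```

View pics/w5.png

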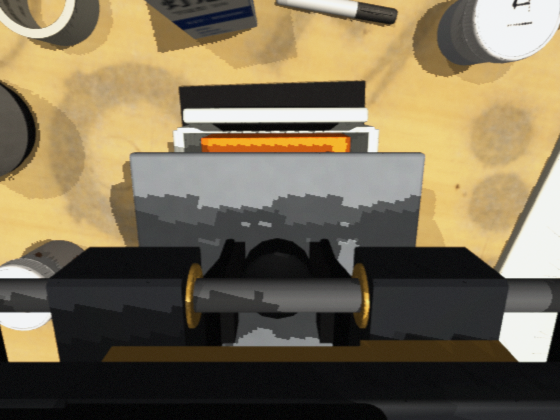

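Request:
play_rows --pt "1 -0.5 2 0 0" --pt "1 -1 4 0 0" --pt "1 -1 5 0 0" --pt "1 -1.2 5 0 0" --pt "1 -1.2 5 0 0" --pt "1 -1.2 5 0 0" --pt "1 -1.2 5 0 0" --pt "1 -1 5 0 0" --pt "1 -0.5 4 0 0" --pt "1 0 1.1 0 0" --pt "1 0 0 0 0.1" --pt "1 0 0 2 0.1" --pt "1 0 0 4 0.09" --pt "1 0 0 4 0" --pt "1 0 0 2 0" --pt "1 0 0 0 0"

```text
time: 11.18
position: [0.5938, -0.2553, 0.0985]
tool_rot: [-3.139, 0.084, 0.005]
ft_force: [1.0, -0.6, -1.3]
grip_width: 0.345
```

Run:
```python
from h import *
T=snap("wrist","w6",(0,0,560,420),1); print(ctrl.get_state()["ft_force"],ctrl.get_state()["grip_width"])
go((.595,-.256,.0),-3.2)
snap("side","s6",(220,180,420,330),3.8)
print(proj("wrist",[[.7112,-.1318,.012],[.6991,-.3924,.012]],T), ctrl.get_state()["joint_positions"])
```

```text
[ 0.3666  0.1323 -2.6835] 0.3473016018726887
tool yaw deg -3.070670447704366 delta cm [-0.012   0.0163 10.043 ] spin [np.float64(0.002257226507689225)] tilt 0.023336555273303174
[[ 92.9489  47.4197]
 [463.9568  44.8134]] [ 0.8113  0.4316 -0.5775  1.5525  0.2449  1.2283 -1.4308]
```

View pics/w6.png

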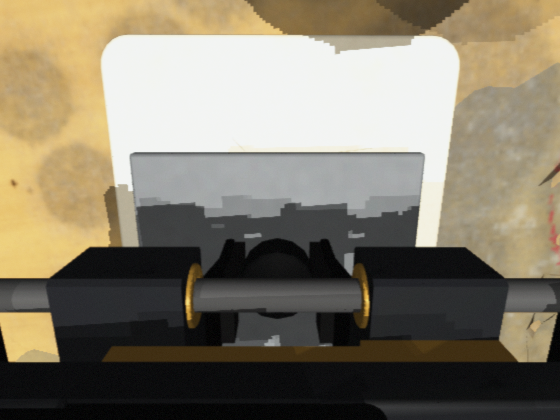

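View pics/s6.png

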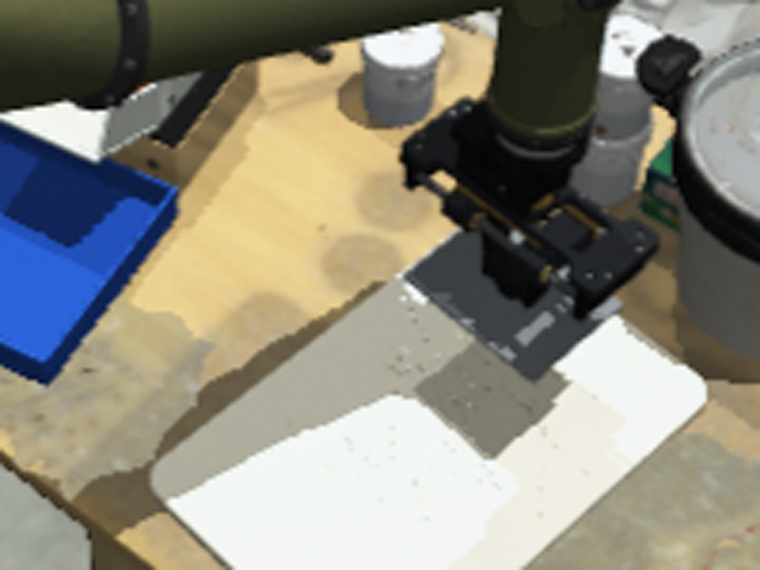

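Request:
play_rows --pt "1 0 0 2 0" --pt "1 0 0 3 0" --pt "1 0 0 2.5 0" --pt "1 0 0 1.5 0" --pt "1 0 0 0.5 0" --pt "1 0 0 0.2 0" --pt "1 0 0 0 0" --pt "1 0 0 0 0"

```text
time: 12.28
position: [0.5954, -0.2566, 0.004]
tool_rot: [3.14, -0.085, 0.002]
ft_force: [0.6, -1.0, -2.6]
grip_width: 0.347
```

Request:
play_rows --pt "1 0 0 0.15 0" --pt "1 0 0 0.1 0" --pt "1 0 0 0.1 0" --pt "1 0 0 0 0"

```text
time: 12.78
position: [0.5948, -0.2564, 0.0001]
tool_rot: [3.14, -0.085, -0.0]
ft_force: [-1.0, 0.7, 1.4]
grip_width: 0.347
```

Request:
play_rows --pt "1 0 0 0.1 0" --pt "1 0 0 0 0"

```text
time: 13.02
position: [0.5948, -0.2565, 0.0]
tool_rot: [3.14, -0.085, -0.0]
ft_force: [-4.1, 1.2, 6.8]
grip_width: 0.347
```

Contact confirmed. Release slowly and lift.

Request:
play_rows --pt "0.55 0 0 -0.1 0" --pt "0.4 0 0 0 0" --pt "0.2 0 0 0 0" --pt "0.2 0 0 0 0" --pt "0.2 0 0 0 0" --pt "0.2 0 0 -2 0" --pt "0.2 0 0 -4 0" --pt "0.2 0 0 -5 0" --pt "0.2 0 0 -5 0" --pt "0.2 0 0 -5 0" --pt "0.2 0 0 -3 0" --pt "0.2 0 0 0 0"

```text
time: 14.52
position: [0.5967, -0.2565, 0.2446]
tool_rot: [3.137, -0.084, 0.011]
ft_force: [0.7, 0.2, -1.4]
grip_width: 0.799
```

Run:
```python
from h import *
T=snap("wrist","w7",(0,0,560,420),1); print(ctrl.get_state()["ft_force"],ctrl.get_state()["grip_width"])
snap("side","s7",(190,130,430,310),3.3)
ca,sa=np.cos(np.radians(13.5)),np.sin(np.radians(13.5))
go((.52,.147,.24),13.5);
```

```text
[-0.3829 -0.1045 -0.9167] 0.8022645724458761
tool yaw deg -3.0908760619696496 delta cm [ -9.6394 -39.8584  -0.0118] spin [np.float64(-0.2895654130716814)] tilt 0.045185709886044284
```

View pics/w7.png

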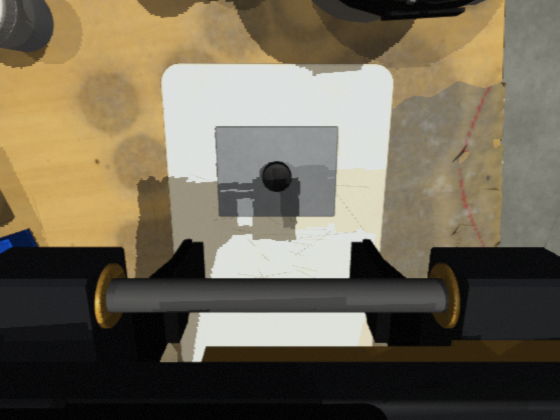

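View pics/s7.png

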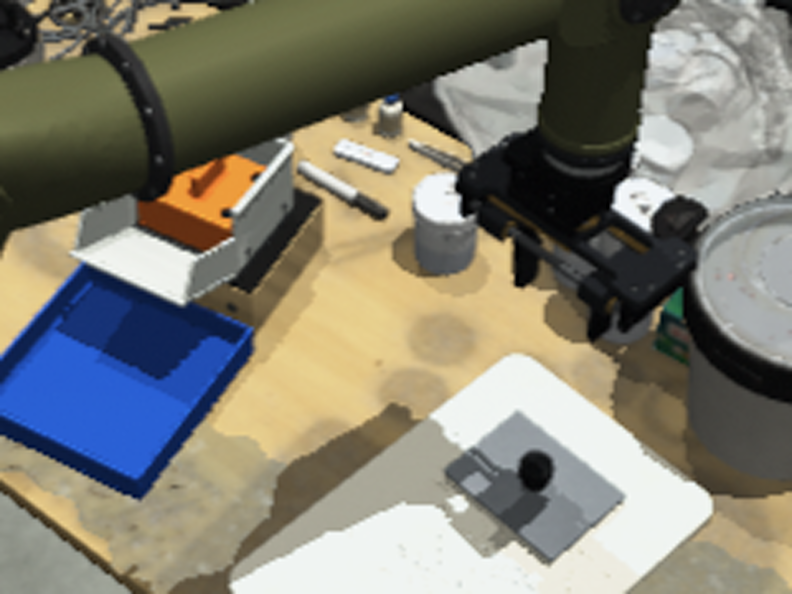

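Request:
play_rows --pt "0.6 -1 -2 -1 0" --pt "0.6 -1 -4 -1 0" --pt "0.6 -1 -5 0 0" --pt "0.6 -1.2 -5 0 0" --pt "0.6 -1.2 -5 0 0" --pt "0.6 -1.2 -5 0 0" --pt "0.6 -1.2 -5 0 0" --pt "0.6 -1 -5 0 0" --pt "0.6 -0.8 -2.9 0 0" --pt "0.6 0 -1 0 -0.1" --pt "0.6 0 0 0 -0.1" --pt "0.6 0 0 0 -0.09" --pt "0.6 0 0 0 0"

```text
time: 16.25
position: [0.5198, 0.1469, 0.2583]
tool_rot: [3.12, 0.368, -0.004]
ft_force: [0.5, 0.1, -0.5]
grip_width: 0.4
```

Run:
```python
from h import *
T=snap("wrist","w8",(170,0,390,190),3.1); print(T, ctrl.get_state()["grip_width"]);np.save("pics/w8.npy",T)
c,s=np.cos(np.radians(13.5)),np.sin(np.radians(13.5))
for x in(-.025,.025):
  print(proj("wrist",[.584+c*x,.164+s*x,.16],T), proj("top",[.584+c*x,.164+s*x,.16]))
```

```text
[[ 0.9725  0.2327 -0.0024  0.5198]
 [ 0.2327 -0.9725 -0.0004  0.1469]
 [-0.0024 -0.0002 -1.      0.2583]
 [ 0.      0.      0.      1.    ]] 0.40257434057687097
[[274.1721 144.4393]] [[242.1368 211.7636]]
[[274.0239  77.256 ]] [[238.2747 193.7052]]
```

View pics/w8.png

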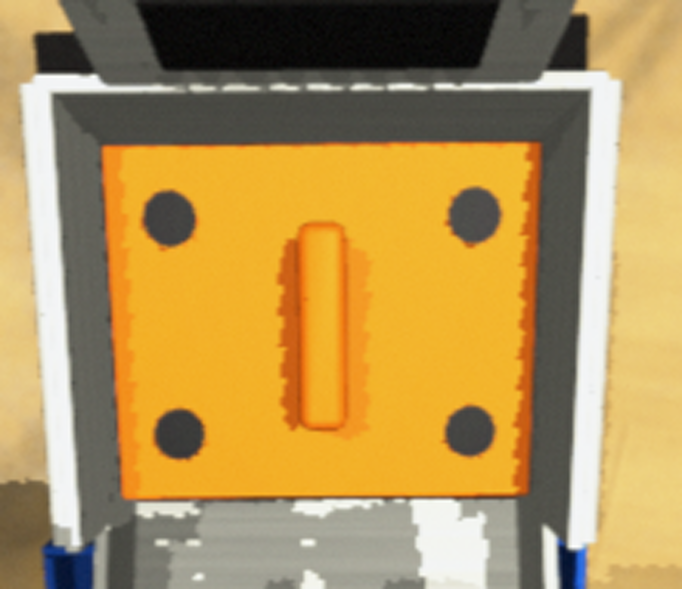

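Run:
```python
from h import *
T=np.load("pics/w8.npy")
a=atz("wrist",(274.2,71.6),.16,T);b=atz("wrist",(274.2,138.1),.16,T);print(a,b,np.linalg.norm(a-b),(a+b)/2,np.degrees(np.arctan2(*(a-b)[1::-1])))
f=lambda u,v:(170+u/3.1,v/3.1)
# insert bridge corners top surf z=.133
C=np.array([atz("wrist",f(*p),.133,T) for p in [(103,147),(541,143),(528,493),(122,497)]]);print(C,C.mean(0),[np.linalg.norm(C[i]-C[(i+1)%4]) for i in range(4)])
m=(a+b)/2; m[2]=.258; go(m,13.5); print(np.degrees(np.arctan2(*((C[0]-C[1])[1::-1])))-90)
```

```text
[0.6122 0.1706 0.16  ] [0.5645 0.1593 0.16  ] 0.04907196324163603 [0.5884 0.165  0.16  ] 13.373954628890125
[[0.6186 0.2308 0.133 ]
 [0.6459 0.1209 0.133 ]
 [0.5578 0.0989 0.133 ]
 [0.5302 0.2092 0.133 ]] [0.5881 0.165  0.133 ] [np.float64(0.11324602098716545), np.float64(0.09085901595807189), np.float64(0.11369030255472182), np.float64(0.0910072220974157)]
tool yaw deg 13.41001414658866 delta cm [ 7.0735 -0.1668  0.0438] spin [np.float64(-0.0015705494222446603)] tilt 0.11390400704584319
13.975443143936303
```

Request:
play_rows --pt "0.6 2 0 0 0" --pt "0.6 3 -0.1 0 0" --pt "0.6 2.1 -0.07 1 0" --pt "0.6 0 0 3 0" --pt "0.6 0 0 4 0" --pt "0.6 0 0 4 0" --pt "0.6 0 0 2 0" --pt "0.6 0 0 0.7 0" --pt "0.6 0 0 0 0"

```text
time: 17.42
position: [0.5897, 0.1657, 0.1133]
tool_rot: [-3.12, -0.369, -0.001]
ft_force: [-0.1, -0.0, 0.1]
grip_width: 0.407
```

Run:
```python
from h import *
T=snap("wrist","w9",(130,100,430,320),2.6); go((.5884,.165,.106),13.5); print(ctrl.get_state()["ft_force"])
snap("side","s9",(190,100,310,240),4)
```

```text
tool yaw deg 13.494908195181532 delta cm [-0.1837  0.0481  0.7891] spin [np.float64(-8.886875895131041e-05)] tilt 0.1097180423054911
[-0.0882 -0.4531 -0.5995]
```

View pics/w9.png

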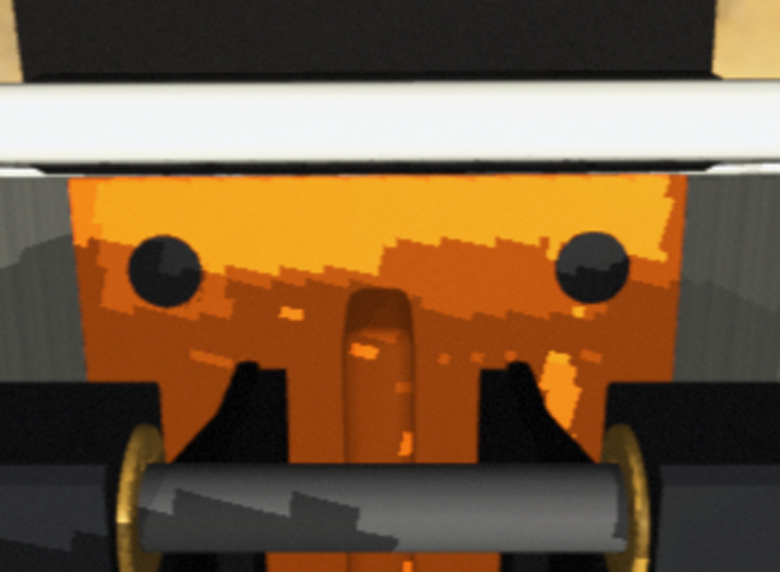

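View pics/s9.png

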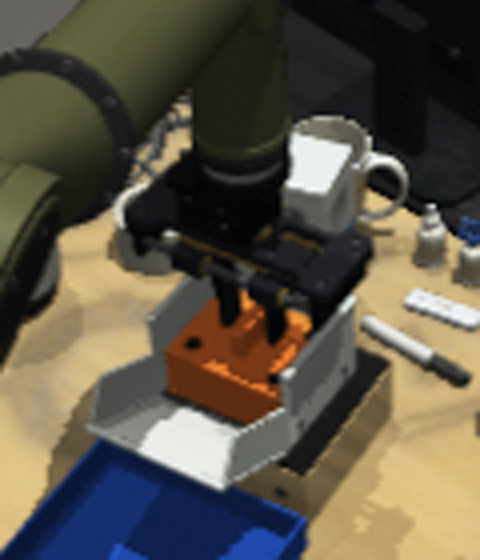

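Rib is centred between the fingers. Down 0.7 cm, close.

Request:
play_rows --pt "0.6 -0.15 0.03 0.4 0" --pt "0.6 0 0 0.2 0" --pt "0.6 0 0 0 0" --pt "1 0 0 0 0" --pt "1 0 0 0 0" --pt "1 0 0 0 0" --pt "1 0 0 0 0" --pt "1 0 0 0 0" --force 30

```text
time: 18.52
position: [0.5878, 0.165, 0.1067]
tool_rot: [-3.12, -0.37, -0.0]
ft_force: [-0.1, 1.3, 0.7]
grip_width: 0.137
```

Request:
play_rows --pt "1 0 0 0 0" --pt "1 0 0 -0.4 0" --pt "1 0 0 -0.8 0" --pt "1 0 0 -1.2 0" --pt "1 0 0 -1.5 0" --pt "1 0 0 -1.5 0" --pt "1 0 0 -1.5 0" --pt "1 0 0 -1.5 0" --pt "1 0 0 -1.5 0" --pt "1 0 0 -1.5 0" --pt "1 0 0 -1.3 0" --pt "1 0 0 0 0"

```text
time: 20.02
position: [0.5884, 0.1652, 0.2349]
tool_rot: [-3.12, -0.37, -0.003]
ft_force: [0.1, 0.3, -1.2]
grip_width: 0.134
```

Run:
```python
from h import *
T=snap("wrist","w10",None,1); print(ctrl.get_state()["ft_force"],ctrl.get_state()["grip_width"])
snap("side","s10",(190,60,330,240),3.2)
go((.417,-.246,.23),-3.2)
```

```text
[ 0.6491  0.2912 -1.6531] 0.1372565109852471
tool yaw deg 13.513042632576864 delta cm [-26.1923  35.9515   0.3476] spin [np.float64(0.291697621964647)] tilt 0.031372555990069204
```

View pics/s10.png

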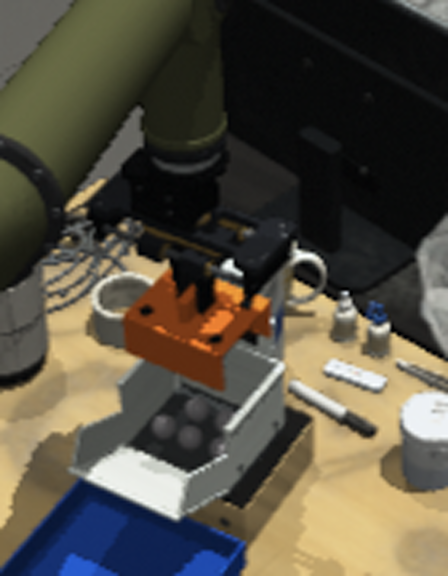

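View pics/w10.png

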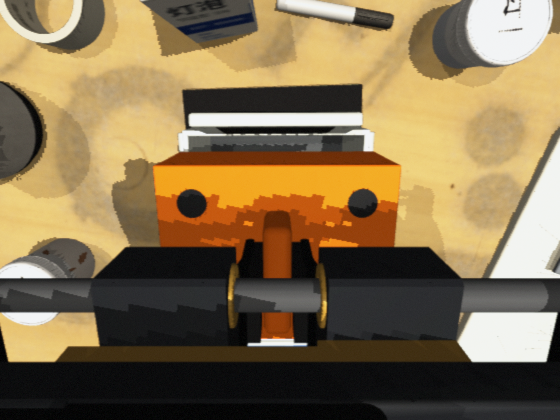

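Request:
play_rows --pt "1 -1 2 0 0" --pt "1 -3 4 0 0" --pt "1 -3.2 4.5 0 0" --pt "1 -3.5 4.5 0 0" --pt "1 -3.5 4.5 0 0" --pt "1 -3.5 4.5 0 0" --pt "1 -3.5 4.5 0 0" --pt "1 -3 4.5 0 0" --pt "1 -2 2 0 0" --pt "1 0 1 0 0.1" --pt "1 0 0 2 0.1" --pt "1 0 0 4 0.09" --pt "1 0 0 4 0" --pt "1 0 0 1.5 0" --pt "1 0 0 0 0"

```text
time: 22.0
position: [0.4166, -0.246, 0.118]
tool_rot: [-3.139, 0.085, 0.003]
ft_force: [-0.0, -0.6, -2.5]
grip_width: 0.138
```

Run:
```python
from h import *
T=snap("wrist","w11",None,1); print(ctrl.get_state()["ft_force"],ctrl.get_state()["grip_width"])
go((.417,-.246,.035),-3.2)
snap("top","t11",(310,140,470,330),3)
```

```text
[ 0.1886 -0.2294 -0.9407] 0.13068165235553522
tool yaw deg -3.0991425148300857 delta cm [-0.0695 -0.0539  8.4278] spin [np.float64(0.0017602951914965637)] tilt 0.032951389453435204
```

View pics/w11.png

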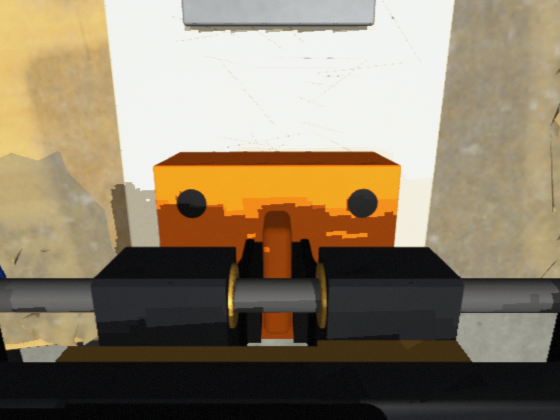

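View pics/t11.png

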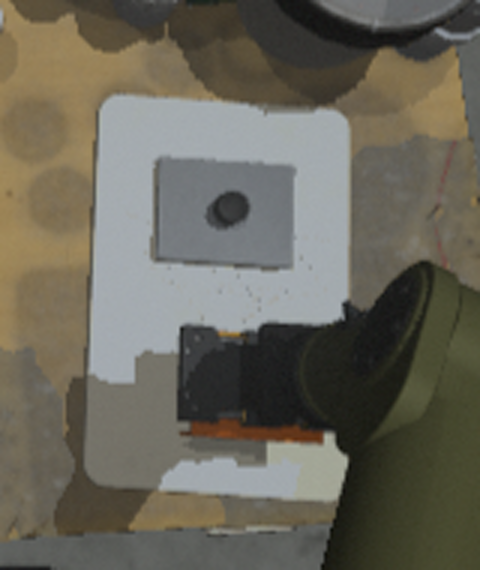

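Request:
play_rows --pt "1 0 0 2 0" --pt "1 0 0 3 0" --pt "1 0 0 2 0" --pt "1 0 0 0.8 0" --pt "1 0 0 0.2 0" --pt "1 0 0 0.2 0" --pt "1 0 0 0.15 0" --pt "1 0 0 0 0"

```text
time: 23.1
position: [0.4173, -0.2466, 0.0354]
tool_rot: [3.14, -0.085, 0.0]
ft_force: [0.2, 0.1, -2.3]
grip_width: 0.132
```

Request:
play_rows --pt "1 0 0 0.1 0" --pt "1 0 0 0.1 0" --pt "1 0 0 0 0"

```text
time: 23.48
position: [0.4174, -0.2466, 0.0345]
tool_rot: [3.14, -0.085, -0.0]
ft_force: [-3.5, 2.0, 9.1]
grip_width: 0.132
```

Contact. Release and lift.

Request:
play_rows --pt "0.8 0 0 -0.1 0" --pt "0.65 0 0 0 0" --pt "0.6 0 0 0 0" --pt "0.6 0 0 0 0" --pt "0.6 0 0 -1.5 0" --pt "0.4 0 0 -4 0" --pt "0.2 0 0 -5 0" --pt "0 0 0 -5 0" --pt "0 0 0 -5 0" --pt "0 0 0 -3 0" --pt "0 0 0 0 0"

```text
time: 24.85
position: [0.4187, -0.2469, 0.2728]
tool_rot: [3.137, -0.084, 0.008]
ft_force: [-0.7, 0.0, -1.6]
grip_width: 0.966
```

Run:
```python
from h import *
T=snap("wrist","w12",None,1); s=ctrl.get_state(); print(s["ft_force"],s["joint_positions"])
snap("side","s12",(190,130,430,330),3)
go((.52,.147,.28),103.5)
```

```text
[ 0.2124 -0.4581 -0.321 ] [ 1.0586 -0.0477 -0.5547  1.7037 -0.0246  1.4758 -1.1181]
tool yaw deg -3.0935469211468662 delta cm [  8.1599 -39.8197  -1.0902] spin [np.float64(-1.8604083551530772)] tilt 0.023646411115848327
```

View pics/w12.png

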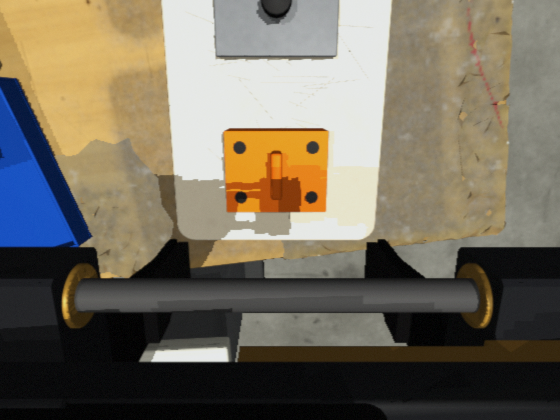

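View pics/s12.png

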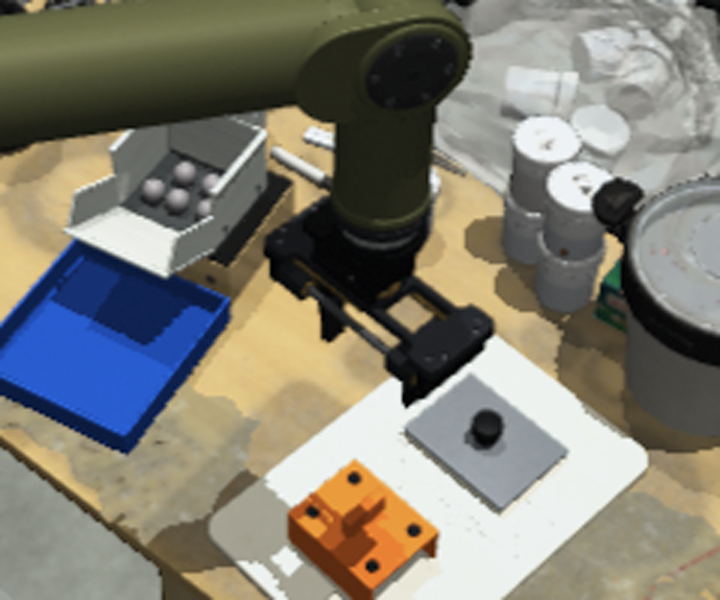

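Request:
play_rows --pt "0.5 1 -2 0 0" --pt "0.5 1 -4 0 0" --pt "0.5 1 -5 0 0" --pt "0.5 1 -5 0 0" --pt "0.5 1 -5 0 0" --pt "0.5 1 -5 0 0" --pt "0.5 1 -5 0 0" --pt "0.5 1 -5 0 0" --pt "0.5 0.2 -3.9 0 -0.1" --pt "0.5 0 0 0 -0.18" --pt "0.5 0 0 0 -0.18" --pt "0.5 0 0 0 -0.18" --pt "0.5 0 0 0 -0.18" --pt "0.5 0 0 0 -0.18" --pt "0.5 0 0 0 -0.18" --pt "0.5 0 0 0 -0.18" --pt "0.5 0 0 0 -0.18" --pt "0.5 0 0 0 -0.18" --pt "0.5 0 0 0 -0.14" --pt "0.5 0 0 0 0"

```text
time: 27.45
position: [0.5198, 0.1473, 0.2678]
tool_rot: [-1.946, -2.464, 0.002]
ft_force: [0.2, -0.2, -0.0]
grip_width: 0.503
```

Run:
```python
from h import *
T=snap("wrist","w13",None,1); s=ctrl.get_state(); print(s["joint_positions"])
snap("side","s13",(170,100,330,260),3.6)
snap("top","t13",(180,120,320,320),2.9)
go((.647,.179,.25),103.5)
print([atz("top",p,.17) for p in [(192,140),(220,130)]])
```

```text
[ 0.7875  0.2385 -1.2814  1.5706  0.2281  1.5053 -0.2689]
tool yaw deg 103.35018623630347 delta cm [ 0.1473 13.0585  1.8401] spin [np.float64(-0.0026147434413088533)] tilt 0.06054674741801038
[array([0.7526, 0.2981, 0.17  ]), array([0.7821, 0.2237, 0.17  ])]
```

View pics/w13.png

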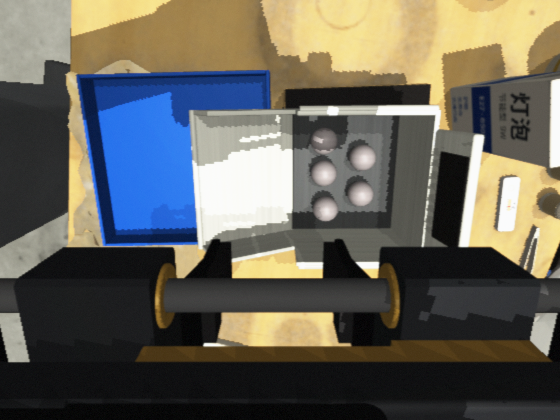

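View pics/s13.png

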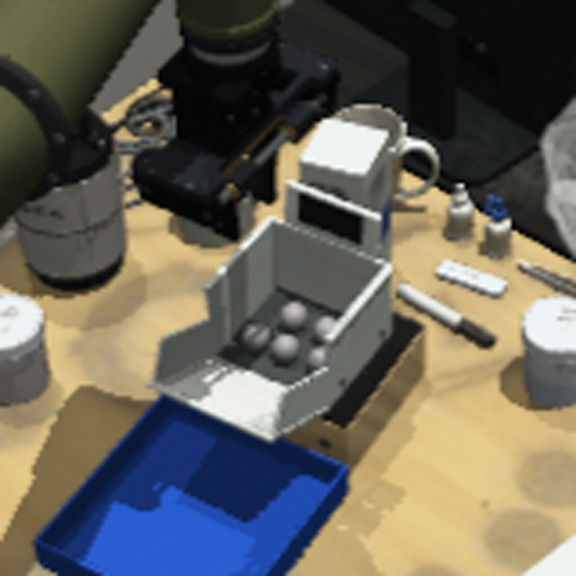

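View pics/t13.png

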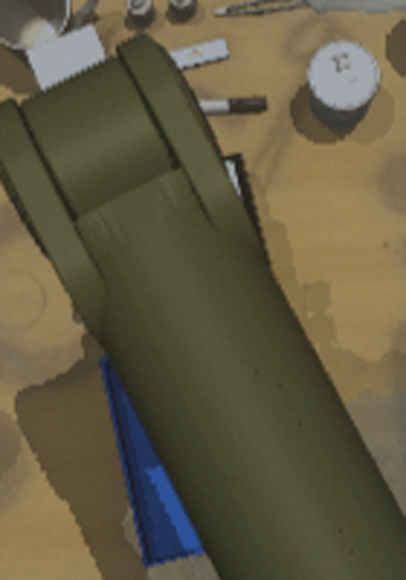

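Run:
```python
from h import *
T=T_tool()
c,s=np.cos(np.radians(13.6)),np.sin(np.radians(13.6))
ax=np.array([c,s,0]);ay=np.array([-s,c,0])
ctr=np.array([.5865,.1645,.07])
def P(x,y,z): return ctr+ax*x+ay*y+np.array([0,0,z])
lab={"tabtopF":[(.059,y,.142) for y in(-.05,.05)],"tabtopB":[(.069,y,.142) for y in(-.05,.05)],"rimfrontcorner":[(-.055,y,.1) for y in (-.065,.065)],"rimback":[(.055,y,.1) for y in(-.065,.065)],"chute end":[(-.055-.089,y,.059) for y in(-.05,.05)],"floor front":[(-.055,0,.014)]}
im=cv2.imread("pics/w13_full.png")
for k,v in lab.items():
    for p in v:
        u=proj("wrist",P(*p),T)[0]; print(k,u); cv2.circle(im,tuple(np.round(u*1).astype(int)),1,(0,0,255),-1)
save(im,"w13c",(180,60,500,270),2.4)
```

```text
tabtopF [447.545  271.0194]
tabtopF [465.6136 134.2267]
tabtopB [461.0448 270.9716]
tabtopB [480.5894 134.1679]
rimfrontcorner [291.4294 265.6981]
rimfrontcorner [292.5714 110.2146]
rimback [419.0434 265.2442]
rimback [435.9756 109.6412]
chute end [197.0904 233.2272]
chute end [190.0765 126.9457]
floor front [288.7038 172.6549]
```

View pics/w13c.png

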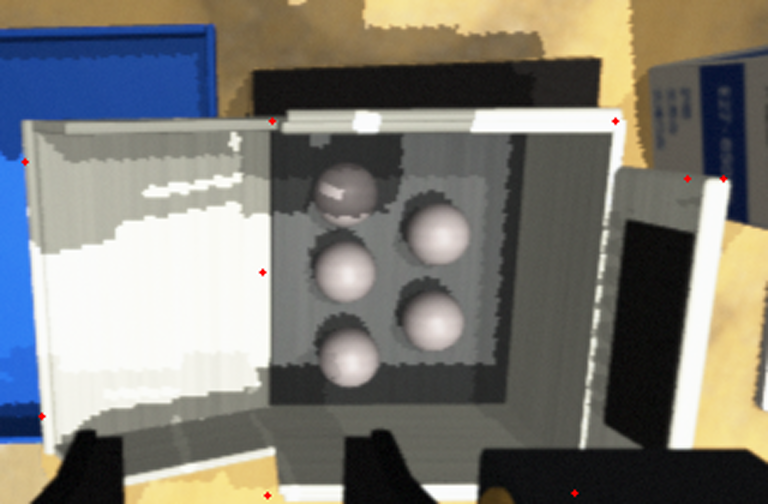

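Run:
```python
from h import *
go((.6493,.1808,.148),103.6)
```

```text
tool yaw deg 103.35018623630347 delta cm [ 0.2699 13.3346 12.0398] spin [np.float64(-0.004360072693303074)] tilt 0.06054674741801038
```

Request:
play_rows --pt "0.5 0 2 0 0" --pt "0.5 0.1 4 0 0" --pt "0.5 0.1 4 1 0" --pt "0.5 0 2.5 1.5 0" --pt "0.5 0 0.9 1 0" --pt "0.5 0 0 0 0"

```text
time: 28.35
position: [0.6498, 0.1807, 0.233]
tool_rot: [-1.945, -2.465, 0.003]
ft_force: [-0.7, 0.0, 0.2]
grip_width: 0.501
```

Run:
```python
from h import *
T=snap("wrist","w14",(100,80,460,350),2.2); s=ctrl.get_state(); print(s["joint_positions"])
go((.6493,.1808,.148),103.6)
```

```text
[ 0.3979  0.5788 -1.1002  1.2888  0.5091  1.5664 -0.3948]
tool yaw deg 103.46770061647294 delta cm [ 0.0131 -0.0386  8.6105] spin [np.float64(-0.0023090598409059027)] tilt 0.053212852099009916
```

View pics/w14.png

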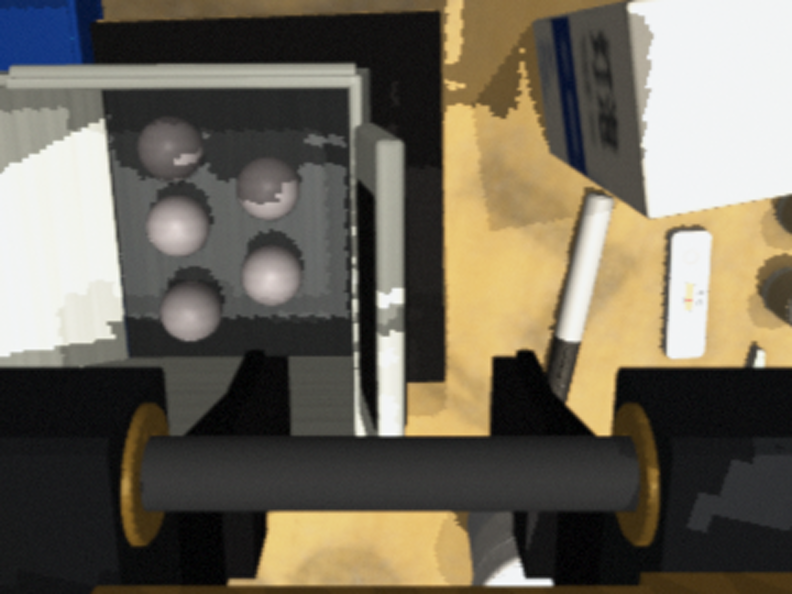

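Request:
play_rows --pt "0.5 0 0 2 0" --pt "0.5 0 0 3 0" --pt "0.5 0 0 2 0" --pt "0.5 0 0 1.1 0" --pt "0.5 0 0 0.5 0" --pt "0.65 0 0 0 0" --pt "0.7 0 0 0 0" --pt "0.75 0 0 0 0" --pt "0.75 0 0 0 0" --pt "0.75 0 0 0 0" --force 12

```text
time: 29.65
position: [0.6504, 0.1807, 0.1482]
tool_rot: [-1.946, -2.467, 0.001]
ft_force: [-0.4, -0.9, 0.4]
grip_width: 0.252
```

Run:
```python
from h import *
T=snap("wrist","w15",(100,80,460,350),2.2); s=ctrl.get_state(); print(s["joint_positions"],s["grip_width"],s["ft_force"],s["torque"])
snap("side","s15",(190,110,310,250),4)
go((.6493,.1808,.148),103.6)
```

```text
[ 0.4086  0.6251 -1.0729  1.4127  0.5467  1.4224 -0.4266] 0.25262892905398554 [-0.3049 -0.406   0.8311] [-0.1053  0.0878  0.0159]
tool yaw deg 103.4699520376228 delta cm [ 0.0307 -0.096   0.018 ] spin [np.float64(-0.0022697651289913523)] tilt 0.026812913927444903
```

View pics/w15.png

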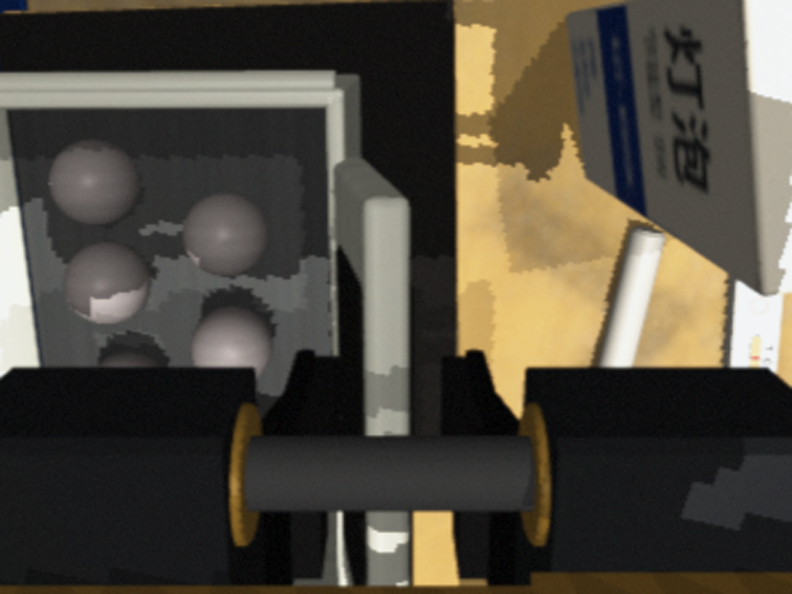

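View pics/s15.png

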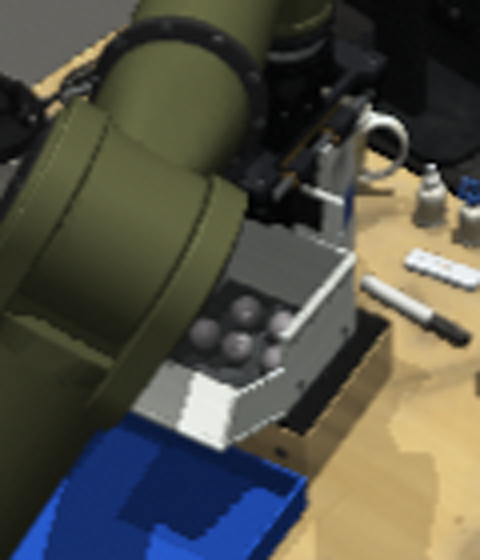

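```bash
cat > arc.py <<'E'
from h import *
# coords rel. edge: b=behind(+x), z up
lean=np.radians(10)
g=np.array([.116,.125]); u=np.array([np.sin(lean),np.cos(lean)]); n=np.array([np.cos(lean),-np.sin(lean)])
s=np.linspace(-.025,.018,60)
rear=np.vstack([[g+u*k+n*.005 for k in s],[[.110,z] for z in np.linspace(.05,.1,60)]])
front=np.vstack([[g+u*k-n*.005 for k in s],[[.106,z] for z in np.linspace(.05,.1,60)]])
def rot(P,t): c,s_=np.cos(t),np.sin(t); P=np.atleast_2d(P); return np.c_[P[:,0]*c-P[:,1]*s_, P[:,0]*s_+P[:,1]*c]
def pose(deg,slack=.003,dz=.003):
    t=np.radians(deg); G=rot(g,t)[0]; zt=G[1]+dz-.019
    r=rot(rear,t); f=rot(front,t)
    # resample densely near the tip level
    def ext(A,sg):
        zz=A[:,1]; m=zz>=zt-.0005; return sg*max(sg*A[m,0])
    xr=ext(r,1); xf=ext(f,-1)
    gap=xr-xf+slack
    c=xr-gap/2   # rear finger touches
    return c,G[1]+dz,gap
if __name__=="__main__":
    p0=None
    for d in [0,3,6,10,15,20,25,30,35,40,43,46,48]:
        c,z,gap=pose(d)
        if d==0: p0=(c,z)
        print(d,"fwd(-y tool) cm %.2f up %.2f gap %.1f jaw %.3f"%(100*(c-g[0]),100*(z-g[1]-.003),gap*1e3,1-gap/.087))
E
python3 arc.py
```

```text
0 fwd(-y tool) cm -0.14 up 0.00 gap 18.9 jaw 0.782
3 fwd(-y tool) cm -0.81 up 0.59 gap 17.2 jaw 0.802
6 fwd(-y tool) cm -1.51 up 1.14 gap 15.4 jaw 0.823
10 fwd(-y tool) cm -2.50 up 1.82 gap 13.0 jaw 0.851
15 fwd(-y tool) cm -3.78 up 2.58 gap 16.0 jaw 0.816
20 fwd(-y tool) cm -5.13 up 3.21 gap 18.9 jaw 0.782
25 fwd(-y tool) cm -6.52 up 3.73 gap 21.9 jaw 0.748
30 fwd(-y tool) cm -7.93 up 4.13 gap 25.1 jaw 0.711
35 fwd(-y tool) cm -9.38 up 4.39 gap 28.1 jaw 0.677
40 fwd(-y tool) cm -10.81 up 4.53 gap 31.3 jaw 0.640
43 fwd(-y tool) cm -11.66 up 4.55 gap 33.6 jaw 0.614
46 fwd(-y tool) cm -12.52 up 4.53 gap 35.5 jaw 0.592
48 fwd(-y tool) cm -13.08 up 4.48 gap 36.9 jaw 0.576
```

Request:
play_rows --pt "0.78 -0.2 0 0 0" --pt "0.79 -0.35 0 -0.3 0" --pt "0.8 -0.35 0 -0.3 0" --force 30

```text
time: 30.12
position: [0.6513, 0.1718, 0.1535]
tool_rot: [-1.943, -2.466, 0.004]
ft_force: [-5.1, 0.6, -0.9]
grip_width: 0.204
```

Request:
play_rows --pt "0.76 0 0 0.3 0" --pt "0.76 0.45 0 0.3 0" --pt "0.76 0.45 0 0 0" --pt "0.78 0 0 0 0" --pt "0.78 0 0 0 0"

```text
time: 30.75
position: [0.6499, 0.1776, 0.148]
tool_rot: [1.947, 2.464, -0.008]
ft_force: [-6.9, -4.2, 2.0]
grip_width: 0.219
```

Run:
```python
from h import *
s=ctrl.get_state(); print(s["position"],s["grip_width"],s["ft_force"],s["torque"])
go((.6493,.1808,.148),103.6)
snap("wrist","w16",(100,80,460,350),2.2)
```

```text
[0.6499 0.1776 0.148 ] 0.2192089847265813 [-6.8739 -4.1843  2.0143] [-0.8608  1.2424  0.068 ]
tool yaw deg 103.36518982053911 delta cm [ 0.3253  0.0137 -0.0024] spin [np.float64(-0.004098210748790798)] tilt 0.3047495371217892
```

View pics/w16.png

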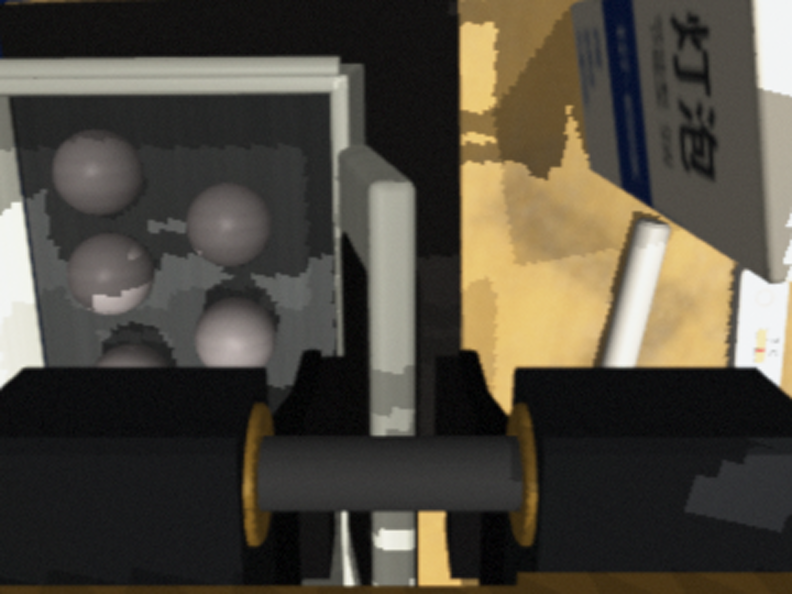

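Request:
play_rows --pt "0.78 0.15 -0.12 0 0" --pt "0.78 0.1 -0.12 0 0" --pt "0.78 0 -0.1 0 0" --pt "0.78 0 0 0 0"

```text
time: 31.3
position: [0.6472, 0.1827, 0.1485]
tool_rot: [1.945, 2.466, 0.002]
ft_force: [0.7, 1.1, 0.5]
grip_width: 0.22
```

Request:
play_rows --pt "0.79 0 -0.33 -0.3 0" --pt "0.8 0 -0.34 -0.29 0" --pt "0.81 0 -0.35 -0.28 0" --pt "0.82 0 -0.35 -0.27 0" --pt "0.83 0 -0.33 -0.23 0"

```text
time: 31.92
position: [0.6323, 0.1789, 0.1623]
tool_rot: [1.945, 2.464, 0.008]
ft_force: [7.2, 2.1, -3.5]
grip_width: 0.174
```

Run:
```python
from h import *
s=ctrl.get_state(); print(s["position"],s["grip_width"],s["ft_force"],s["torque"])
snap("wrist","w17",(60,60,460,350),2)
snap("side","s17",(190,110,310,250),4)
```

```text
[0.6323 0.1789 0.1623] 0.17388518966824126 [ 7.2123  2.1153 -3.5485] [ 0.4598 -1.5744 -0.017 ]
```

View pics/w17.png

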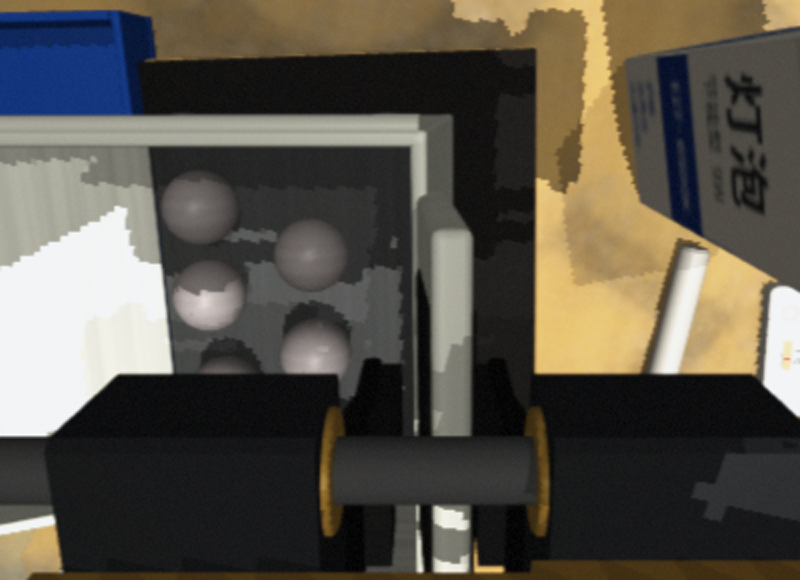

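View pics/s17.png

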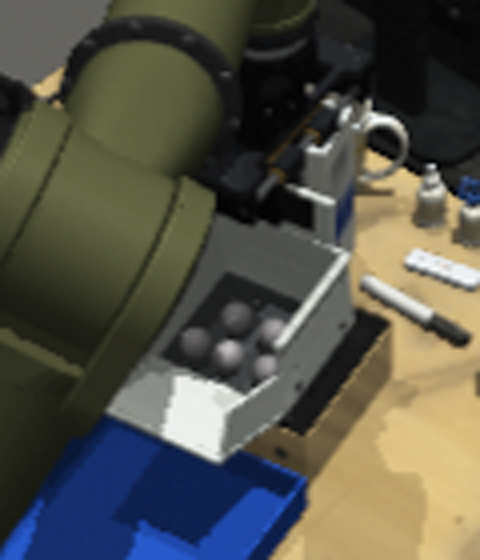

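Request:
play_rows --pt "0.85 0 -0.33 -0.23 0" --pt "0.85 0 -0.33 -0.22 0" --pt "0.84 0 -0.43 -0.26 0" --pt "0.83 0 -0.43 -0.25 0" --pt "0.815 0 -0.43 -0.25 0" --pt "0.805 0 -0.45 -0.21 0" --pt "0.79 0 -0.45 -0.21 0" --pt "0.78 0 -0.45 -0.21 0"

```text
time: 33.02
position: [0.6015, 0.1714, 0.1819]
tool_rot: [1.944, 2.462, 0.011]
ft_force: [8.9, 1.7, 0.9]
grip_width: 0.217
```

Run:
```python
from h import *
s=ctrl.get_state(); print(s["position"],s["grip_width"],s["ft_force"],s["torque"],s["joint_positions"])
snap("wrist","w18",(60,60,460,350),2)
snap("side","s18",(190,110,310,250),4)
```

```text
[0.6015 0.1714 0.1819] 0.21666765621312165 [8.8694 1.6767 0.9474] [ 0.4812 -2.0233  0.0412] [ 0.5251  0.5017 -1.1492  1.5112  0.4624  1.4178 -0.4104]
```

View pics/w18.png

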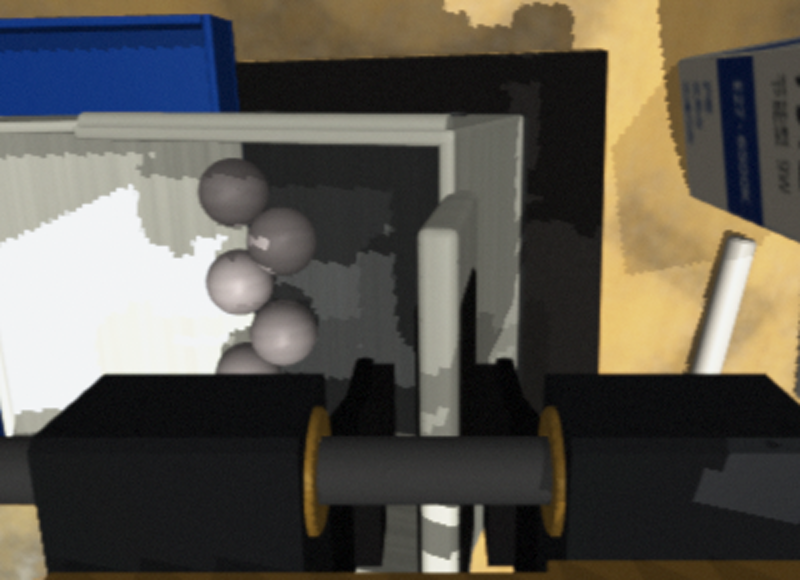

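View pics/s18.png

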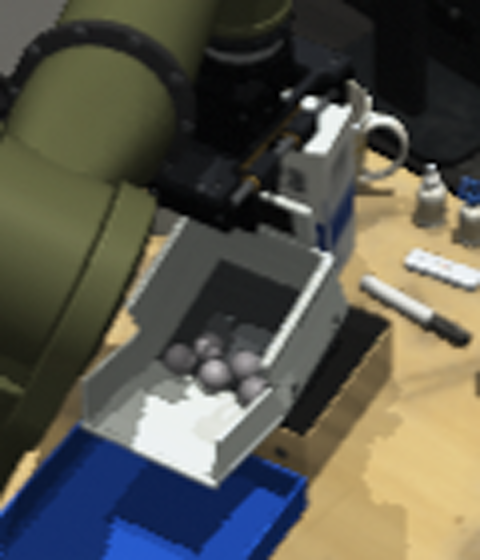

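Request:
play_rows --pt "0.77 0 -0.46 -0.18 0" --pt "0.76 0 -0.46 -0.17 0" --pt "0.748 0 -0.47 -0.17 0" --pt "0.735 0 -0.47 -0.14 0" --pt "0.72 0 -0.47 -0.13 0" --pt "0.711 0 -0.47 -0.13 0" --pt "0.7 0 -0.48 -0.09 0" --pt "0.69 0 -0.48 -0.09 0"

```text
time: 34.12
position: [0.5668, 0.163, 0.1949]
tool_rot: [1.942, 2.459, 0.016]
ft_force: [9.2, 2.0, 8.0]
grip_width: 0.307
```

Run:
```python
from h import *
s=ctrl.get_state(); print(s["position"],s["grip_width"],s["ft_force"],s["torque"],s["joint_positions"])
snap("wrist","w19",(0,40,460,350),1.7)
```

```text
[0.5668 0.163  0.1949] 0.3069301411169251 [9.1562 2.0134 7.9908] [ 0.2459 -2.2342  0.034 ] [ 0.6264  0.4123 -1.2087  1.5863  0.3941  1.4017 -0.3834]
```

View pics/w19.png

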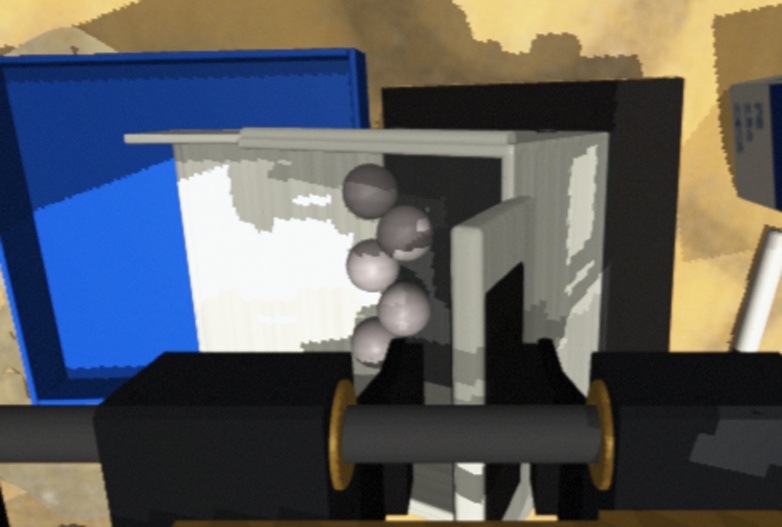

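Request:
play_rows --pt "0.68 0 -0.42 -0.07 0" --pt "0.675 0 -0.42 -0.06 0" --pt "0.66 0 -0.48 -0.05 0" --pt "0.65 0 -0.48 -0.05 0" --pt "0.64 0 -0.48 -0.04 0" --pt "0.63 0 -0.43 -0.02 0" --pt "0.615 0 -0.43 0 0" --pt "0.615 0 0 0 0"

```text
time: 35.17
position: [0.5364, 0.1562, 0.1989]
tool_rot: [1.941, 2.459, 0.016]
ft_force: [6.4, 0.5, 12.5]
grip_width: 0.387
```

Run:
```python
from h import *
s=ctrl.get_state(); print(s["position"],s["grip_width"],s["ft_force"],s["torque"],s["joint_positions"])
snap("wrist","w20",(0,40,460,350),1.7)
snap("side","s20",(180,110,320,270),3.6)
```

```text
[0.5364 0.1562 0.1989] 0.3865859408918904 [ 6.3709  0.5295 12.5003] [ 0.1581 -1.8603  0.0181] [ 0.7257  0.3303 -1.2631  1.6545  0.325   1.38   -0.3463]
```

View pics/w20.png

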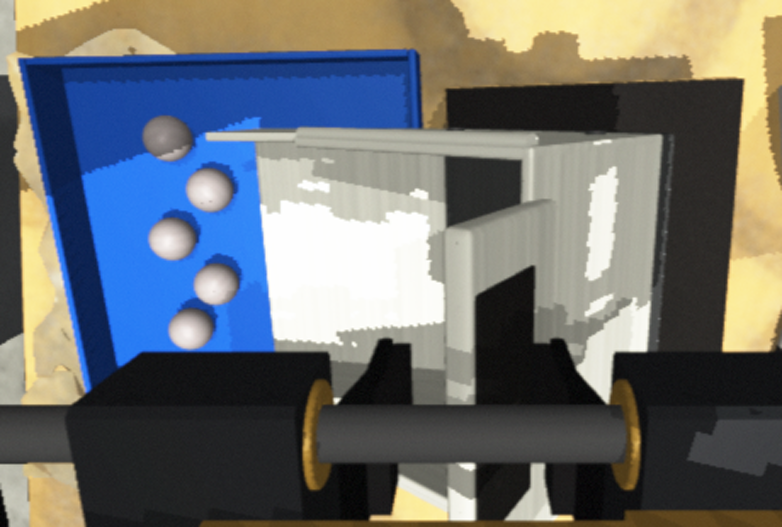

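View pics/s20.png

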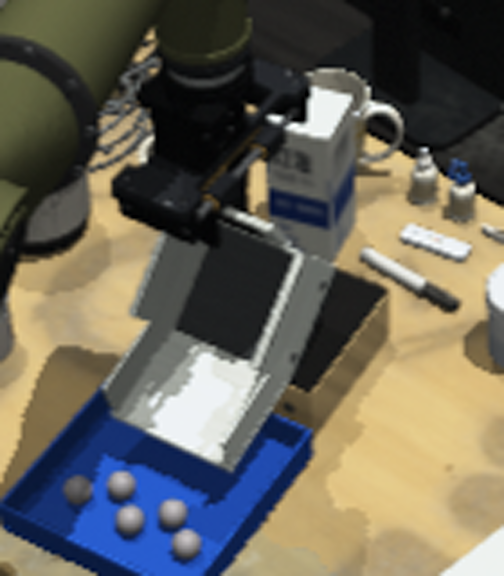

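Request:
play_rows --pt "0.615 0 0 0 0" --pt "0.63 0 0.43 0 0" --pt "0.64 0 0.43 0.02 0" --pt "0.65 0 0.48 0.04 0" --pt "0.66 0 0.48 0.05 0" --pt "0.675 0 0.48 0.05 0" --pt "0.68 0 0.42 0.06 0" --pt "0.69 0 0.42 0.07 0" --pt "0.7 0 0.48 0.09 0" --pt "0.711 0 0.48 0.09 0" --pt "0.72 0 0.47 0.13 0" --pt "0.735 0 0.47 0.13 0" --pt "0.748 0 0.47 0.14 0" --pt "0.76 0 0.47 0.17 0" --pt "0.77 0 0.46 0.17 0" --pt "0.78 0 0.46 0.18 0"

```text
time: 37.28
position: [0.6003, 0.1716, 0.1808]
tool_rot: [1.944, 2.464, 0.008]
ft_force: [6.4, 1.6, -3.3]
grip_width: 0.229
```

Run:
```python
from h import *
s=ctrl.get_state(); print(s["position"],s["grip_width"],s["ft_force"],s["torque"],s["joint_positions"])
snap("wrist","w21",(0,40,460,350),1.7)
snap("side","s21",(180,110,320,270),3.6)
```

```text
[0.6003 0.1716 0.1808] 0.2287984203027217 [ 6.372   1.643  -3.2764] [ 0.5303 -1.4498  0.0216] [ 0.5235  0.5021 -1.1474  1.5123  0.4608  1.4186 -0.41  ]
```

View pics/w21.png

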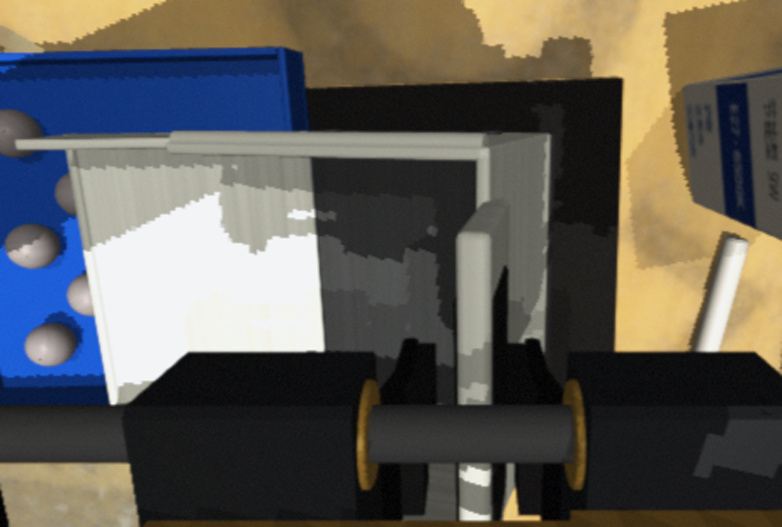

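View pics/s21.png

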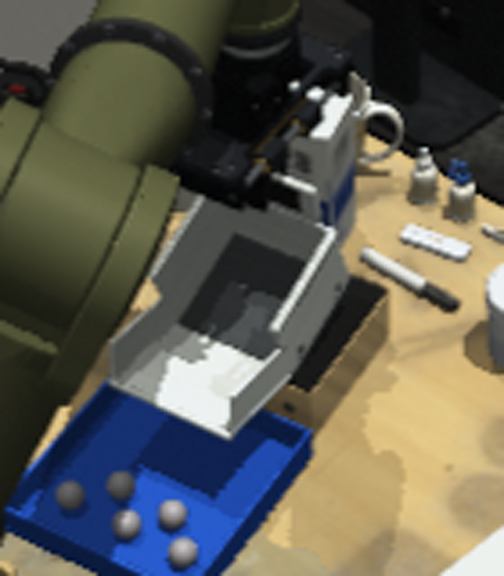

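Lowering goes well (tub empty, about 20° left). Continue down gently.

Request:
play_rows --pt "0.79 0 0.45 0.21 0" --pt "0.805 0 0.45 0.21 0" --pt "0.815 0 0.45 0.21 0" --pt "0.83 0 0.43 0.25 0" --pt "0.84 0 0.43 0.25 0" --pt "0.85 0 0.43 0.26 0" --pt "0.85 0 0.33 0.22 0" --pt "0.83 0 0.33 0.23 0" --pt "0.82 0 0.33 0.23 0" --pt "0.81 0 0.35 0.27 0" --pt "0.8 0 0.3 0.24 0" --pt "0.8 0 0.2 0.17 0" --pt "0.8 0 0.15 0.13 0"

```text
time: 39.0
position: [0.6444, 0.182, 0.1512]
tool_rot: [1.945, 2.466, 0.005]
ft_force: [5.0, 2.3, -4.5]
grip_width: 0.204
```

Run:
```python
from h import *
s=ctrl.get_state(); print(s["position"],s["grip_width"],s["ft_force"],s["torque"])
```

```text
[0.6444 0.182  0.1512] 0.20356609892332 [ 4.9993  2.253  -4.5016] [ 0.4352 -1.1151 -0.096 ]
```

Request:
play_rows --pt "0.795 0 0.1 0.1 0" --pt "0.79 0 0.1 0.08 0" --pt "0.785 0 0.1 0.06 0" --pt "0.78 0 0.06 0.03 0" --pt "0.78 0 0 0 0"

```text
time: 39.62
position: [0.6464, 0.1823, 0.1487]
tool_rot: [-1.946, -2.466, 0.001]
ft_force: [0.4, -0.1, -0.3]
grip_width: 0.22
```

Run:
```python
from h import *
s=ctrl.get_state(); print(s["position"],s["grip_width"],s["ft_force"],s["torque"])
snap("side","s22",(180,110,320,270),3.6)
```

```text
[0.6464 0.1823 0.1487] 0.21954491368866275 [ 0.3686 -0.075  -0.3421] [-0.0184 -0.0395  0.0058]
```

View pics/s22.png

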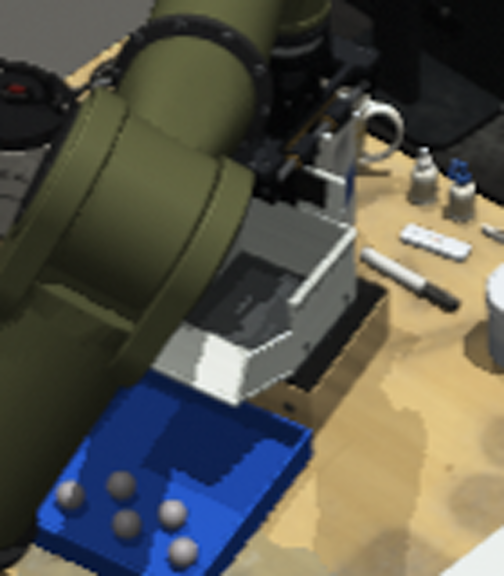

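Request:
play_rows --pt "0.7 0 0 0 0" --pt "0.6 0 0 0 0" --pt "0.5 0 0 0 0" --pt "0.5 0 0 0 0" --pt "0.5 0 0 -1 0" --pt "0.5 0 0 -3 0" --pt "0.5 0 0 -4 0" --pt "0.5 0 0 -3 0" --pt "0.5 -2 -2 0 0" --pt "0.5 -4 -2 0 0" --pt "0.5 -5 -2 0 0" --pt "0.5 -5 -2 0 0" --pt "0.5 -5 0 0 0" --pt "0.5 -3 0 0 0" --pt "0.5 0 0 0 0"

```text
time: 41.55
position: [0.6251, -0.0735, 0.2588]
tool_rot: [1.953, 2.46, -0.0]
ft_force: [0.2, 1.0, -0.2]
grip_width: 0.501
```

Run:
```python
from h import *
s=ctrl.get_state(); print(s["position"],s["grip_width"],s["ft_force"],s["qd"])
snap("side","s23",(180,120,430,320),3)
snap("top","t23",(180,120,460,330),2.8)
snap("wrist","w23",None,1)
```

```text
[ 0.6251 -0.0735  0.2588] 0.5013642791139428 [ 0.2284  0.9956 -0.1874] [-0.0382 -0.0196 -0.0517  0.0304 -0.0417 -0.0079 -0.0144]
```

View pics/s23.png

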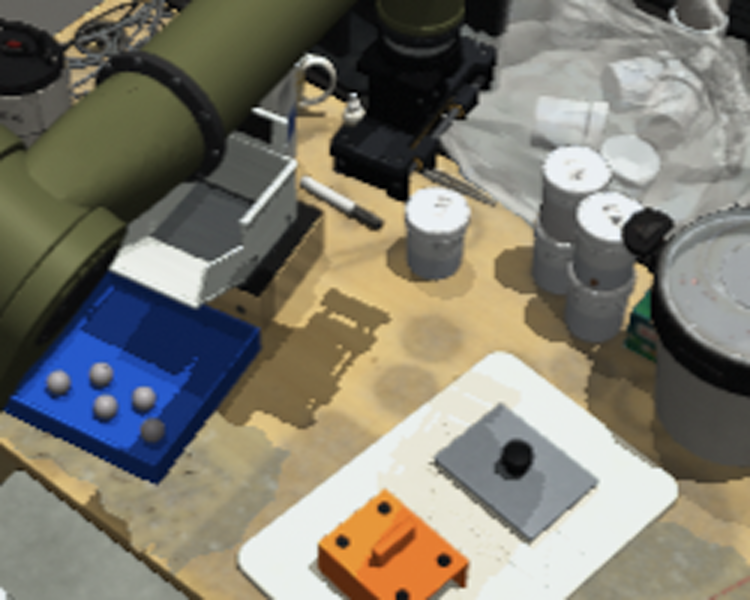

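View pics/t23.png

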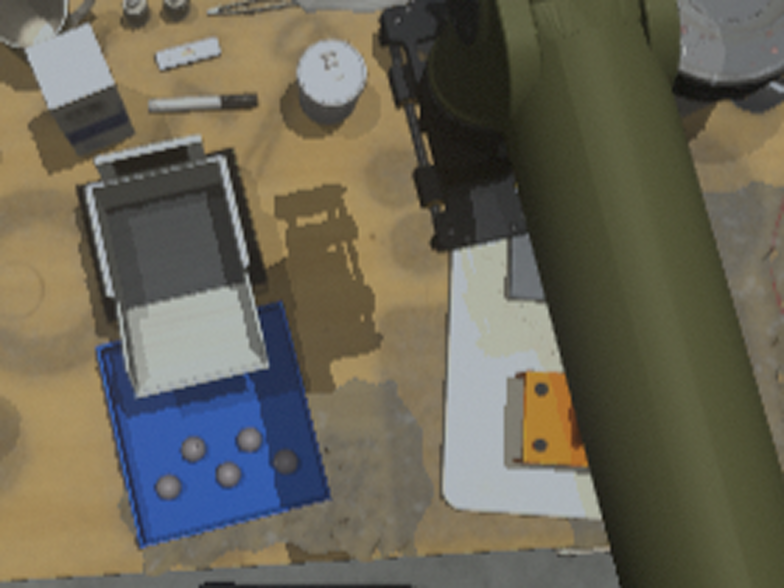

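View pics/w23.png

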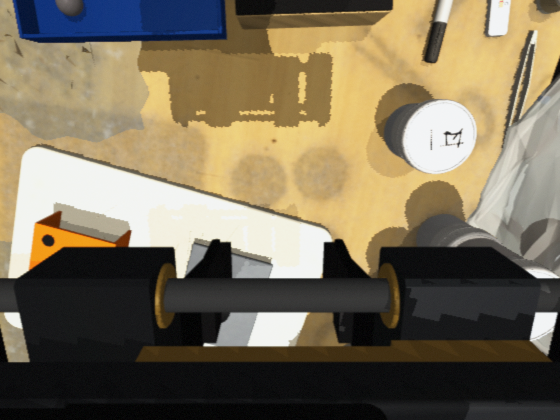

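Request:
play_rows --pt "0.5 0 0 0 0" --pt "0.5 0 0 0 0" --pt "0.5 0 0 0 0" --pt "0.5 0 0 0 0"

```text
time: 42.2
position: [0.6246, -0.0695, 0.2587]
tool_rot: [1.945, 2.467, -0.0]
ft_force: [-0.1, -0.3, -0.1]
grip_width: 0.499
```

```bash
python3 -c "
from bench import ticket
print(ticket.close_job())"
```

```text
the job is handed in; nothing more can be done
None
```

The job is handed in at 42.2 s of the 72 s limit. All five balls are in the blue tray, and the lid and insert lie flat and right way up on the white board. I rocked the tub forward to about 43° by its back tab and let it down under control.

**Last checks**
- **Tub:** it stands flat on its block. In the top view its tab is within about 1 pixel of where it started. Contact force was near zero before I let go.
- **Front edge:** I saw no sliding or lifting of the front edge in the pictures. I did not measure the edge directly.
- **Other things:** in the last top view the marker reads as unmoved. The carton and jars look unmoved in the pictures, but I did not measure them.
- **Forces:** the largest reading at the ends of moves and stops was about 14 N at the wrist, during the rocking. Forces within a move were not logged.

**What disagreed or went wrong**
- **Fingertips:** they sit about 31 mm behind the reported tool point, not 8 mm ahead as stated. The first grasp at the lid knob therefore closed on air above it. Nothing moved, and I corrected for this in every later grasp.
- **Tub hold:** the moves cannot tilt the tool. I held the tab caged between the fingers with a matched gap, so the tool stayed upright instead of leaning with the tub.
- **Wrong column:** one move before the rocking went 9 mm sideways along the tab by mistake. It pressed on the tab with about 8 N, moved nothing that I could see, and I undid it.

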